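# Stand down the shaker and close its sample pots

### The arm

A 7-joint arm with a two-finger parallel gripper is mounted at the origin on the work surface. World frame = base frame: x ahead of the robot, y to its left, z up, the work surface at z = 0. Lengths are in mm, angles in degrees, forces in N, time in s.
With the tool pointing down it reaches from about 425 to 925 mm from the base axis. Payload 6.8 kg.
Tool frame: the origin (TCP) lies midway between the tips of the shut fingers; the grasp point (between the pads) lies 19 mm behind it; x points along the fingers, y is the direction in which the jaws open and shut, and the axes are right-handed (so a half turn about x gives the same grasp; the last joint's range is limited). The gripper opens to 88 mm and grips with 3 to 60 N. Pads are 20 mm wide; open, the fingers measure 115 mm over their backs; the gripper's body (75 mm by 178 mm) begins 61 mm behind the grasp point.
Start: joints at [-69.62, 27.33, 1.283, 89.118, -0.659, 63.558, -4.761], TCP at [301.96, 603.711, 222.664] pointing down, gripper open.
Joint ranges: [-169.35, 169.35], [-19.33, 120.38], [-80.79, 83.38], [13.8, 139.57], [-78.32, 258.32], [9.67, 109.79], [-169.56, 169.56]. Speed limits (degrees/s): [136.94, 136.94, 180, 180, 180, 180, 180].

### API

Orientations are given as a 3x3 rotation matrix whose columns are the frame's x, y, z axes.
In Python, from cell import arm, cams gives the robot as it stands. The module is installed in compiled form; this text tells all that it offers.
- The arm moves only by the tool play_rows, never from a script. Its argument "plan" is a list of rows, each an object with "dr": the turn, a rotation vector about the world's x, y, z in degrees, a list of three; "slide": the shift along the world's x, y, z in m, a list of three; "hand": the finger opening in m, from 0 to 0.0878. A call has 1 to 5 rows; each row shifts and turns the commanded pose from where the row before left it; what a row does not reach is not made up. A row lasts 1/8 s, in which the tool goes at most 62.5 mm and 10.7 degrees, less where a joint would pass 70% of its speed; a pose out of reach is approached as far as the arm can. A call with a gripper value outside its range is refused whole. The fingers move at their own pace and stop on an object; "grip_force" is the grip in N (left out, the last holds). Time passes only in rows, so rows that do not move let the fingers close. It gives the time, the measured TCP pose, the force and the opening at its end, in the units of the state.
- arm.state(): the state, without advancing time (a new reading comes with each control period).
- cams.grab_frame(name): name is "scene" or "top" or "wrist"; returns a dict with "image" (420x560x3 uint8, red, green, blue), "fov_y" (degrees; the focal length in pixels is half the picture's height over the tangent of half this angle, whatever the lens; pixels are square), "cx", "cy" (the principal point, pixels), "R" (3x3) and "t" (3): a world point X has camera coordinates R X + t. Camera axes: x right, y down, z forward; pixel columns grow to the right and rows downward; lengths in mm; the calibration is good to about 2 mm. A picture is of the moment at which its call begins. There is no depth.
- arm.close_job(): hands the job in, once; it reports no verdict.
Trained networks look in a picture, given as the dict that the camera call returned (one of the last four; its "shot" number tells which), for a name from the list of things; names that differ only in an ending like _2 or _b are one class to them, and where a whole thing is asked for, a point or a joint stands for the part that bears it (a point fixed in the world has none). Each returns a list of dicts, best first, with "p" (0 to 1); they miss things now and then, are a little off and sometimes report something else, mostly with a low value. They report only what shows in the picture. A call takes as long as a camera call. They do not tell look-alikes from the thing itself.
- cams.masks_of(picture, target): "mask" (420x560 bool, what is visible of it) and "point" ([column, row] in pixels, amid what is visible of it).
The state is a dict: "time_s": time; "joint_positions": joint angles; "joint_vel": joint speeds; "joint_torque": joint torques, N m; "ee_pos": TCP position; "orientation": TCP orientation; "wrist_force": force on the tool from outside, world axes, zero at the start; "wrist_torque": the same for the moment, N m; "gripper_width": finger opening in mm.
Only numpy, scipy, OpenCV 4.12 (cv2) and the standard library are available. Lean on these libraries where they do the work, as an engineer would, in place of code of your own. Each camera call takes 0.05 s, during which the arm holds its last target.

### The job

The shaker is to be stood down and its pots closed: first turn the timer knob all the way back (counter-clockwise) to its zero stop, then lift the keeper's tab out of its notch, shift it along by one notch and let it drop fully in there so that the keeper holds the pots. After that screw every loose grey cap onto an open pot, any cap on any pot: set it on the neck, turn it backward until it drops into the thread, then turn it forward until it is fully home.

Things in the scene. Friction and masses are not known exactly. Their poses are not given: they have to be found in the camera images.
- shaker: Bench shaker, fixed: white box, aluminium platform, grey control deck; 260 mm deep (x), 470 wide (y from -180 to +290 mm), top of platform and deck at 75 mm. Origin underneath, below the middle pot; y points to the control deck, x away from the keeper. Three white pots, 78 mm wide, 55 mm high plus a neck, stand fixed in a row on it and cannot turn: x = 0, y = -105, 0, +105 mm.
- mouth0 (a point): Centre of the neck's top on the pot at shaker y = -105 mm, 159.5 mm above the table. Axes as the shaker's. The neck is 48 mm wide, 29.5 mm high, tapering to 36 mm over its top 8 mm, with a coarse right-hand three-start thread of ridges out to 60 mm diameter. The heading of the thread differs from pot to pot and is not given: it must be felt.
- mouth1 (a point): The same for the middle pot (y = 0). A cap set anywhere on a neck rests with its pins on top of the ridges, its origin 8 to 17 mm below the mouth (let go, it stays). Turned forward from there without having dropped it runs against a stop, its origin then about 17 mm below the mouth.
- mouth2 (a point): The same for the pot at y = +105 mm. With a cap fully home on a pot, the cap's origin is 26 mm below the mouth and the top of its bar 197 mm above the table. Rarely a pin is set down on top of a thread stop; turning backward it then slips about 5 mm onto a ridge: not the real drop, and forward is blocked at once; turn backward again.
- timer (a joint): Timer knob on the deck, shaker x = -30, y = +235 mm: black disc with a bar grip 57 mm long, 14 mm thick, its top 44 mm above the deck. Value in rad: 0 at the zero stop, growing as it is turned clockwise seen from above, up to 5.2. Turn it counter-clockwise to bring it back; it turns easily and stays where left. At 0 the bar lies along the shaker's x.
- timer_grip (a point): On the knob's axis, 37 mm above the deck, inside the bar grip. Turns with the knob: its x is along the bar, its z up. The black disc below the bar ends 23 mm lower.
- keeper (a joint): Keeper: long steel bar with three upright plates that slides along the shaker's y in front of the pots (x = -95 mm) and carries the tab. Value in m: 0 in the first notch, growing towards the control deck; second notch at 0.045 (wanted), third at 0.090. Sliding friction 1.5 N. It moves only while the tab is lifted 12 mm or more. Notches leave 2.5 mm of play either way.
- tab (a joint): Height of the tab in m: 0 when it has dropped fully into a notch, up to 0.024. It slides up and down in the keeper and falls by its own weight (150 g). Out of a notch it rests on the rail's teeth at about 0.012.
- tab_grip (a point): In the tab's grip, 123 mm above the table when the tab is down. The grip is a black upright plate 12 mm thick along the shaker's y (the way it slides), 38 mm wide along the shaker's x; its top lies 16 mm above this point, its foot 24 mm below, the steel keeper 26 mm below. Axes as the shaker's.
- cap0: Loose grey screw cap, 70 mm wide, 63 mm high, 90 g, standing open side down. Origin: centre of its underside, z up. Skirt 30 mm high, closed top up to 33 mm, on it a bar grip along the cap's x, 60 mm long, 14 mm thick, from 33 to 63 mm. Three 5 mm pins inside the skirt's lower edge reach in to a 52 mm circle: 2 mm of play about a neck. One of the three caps may be absent.
- cap1: Another cap like cap0. Turned backward (counter-clockwise from above) on a neck, a cap climbs a little, at most 7 mm per rad, and within at most 2.1 rad drops about 9 mm into the thread, its origin then 18 mm below the mouth; turning on backward is soon blocked (within 0.5 rad).
- cap2: Another cap like cap0. After the drop, pressed lightly and turned forward (clockwise), a cap turns level for up to 0.5 rad, then goes down 6 mm per rad and meets a hard stop after 1.3 to 1.9 rad in all, its origin then 26 mm below the mouth. It stays where it is when let go.
Things that resemble listed ones, but are neither listed nor needed, are in the scene too. Leave any orange or yellow look-alike of the cap2 alone.

How it is judged (in metres and radians):
On the way, in this order (a step that is already met when the one before it is completed fails the run):
1. the timer knob is back at its zero stop (value of joint timer below 0.06 rad), for 0.2 s.
2. the keeper's tab is down in the second notch (value of joint keeper between 0.041 and 0.049 m and value of joint tab below 0.003 m), for 0.2 s.
3. every cap is screwed home on a pot (((z of cap0 in the frame of mouth0 below -0.0235 m and horizontal distance between cap0 and mouth0 below 0.006 m) or (z of cap0 in the frame of mouth1 below -0.0235 m and horizontal distance between cap0 and mouth1 below 0.006 m) or (z of cap0 in the frame of mouth2 below -0.0235 m and horizontal distance between cap0 and mouth2 below 0.006 m)) and angle between each of cap0, cap1, cap2's own z axis and vertical below 0.15 rad and ((z of cap1 in the frame of mouth0 below -0.0235 m and horizontal distance between cap1 and mouth0 below 0.006 m) or (z of cap1 in the frame of mouth1 below -0.0235 m and horizontal distance between cap1 and mouth1 below 0.006 m) or (z of cap1 in the frame of mouth2 below -0.0235 m and horizontal distance between cap1 and mouth2 below 0.006 m)) and ((z of cap2 in the frame of mouth0 below -0.0235 m and horizontal distance between cap2 and mouth0 below 0.006 m) or (z of cap2 in the frame of mouth1 below -0.0235 m and horizontal distance between cap2 and mouth1 below 0.006 m) or (z of cap2 in the frame of mouth2 below -0.0235 m and horizontal distance between cap2 and mouth2 below 0.006 m))), for 0.2 s.
At the end, for the whole second after the job is handed in: The timer reads under 0.06 rad; the keeper is within 4 mm of the second notch with the tab less than 3 mm up; every cap present is upright, at rest, within 6 mm of a pot's axis and screwed down so that its underside lies at least 23.5 mm below that pot's mouth (26 mm is fully home) (all of step 2 and all of step 3 and value of joint timer below 0.06 rad and linear speed of each of cap0, cap1, cap2 below 0.02 m/s); the robot touches nothing.
Of cap0, cap1, cap2 only 2 to 3 are there at a start; the rules pass over those that are not, and their reading is None.
At some moment in a run one of cap0, cap1, cap2 may be knocked a few centimetres aside while the robot is not near it.
It also fails if it takes over 210 s, if anything falls off the work surface, if the arm or the gripper's body presses on something with over 40 N, if the wrist force passes 120 N, or if a joint passes its speed limit or range.

## Working session

There is one attempt and no reset: what is moved stays moved. The work goes in short steps, Python scripts to look and compute and a tool call to move; the robot and the scene stay as the last step left them, time stands still between calls to the robot, and variables do not carry over. Pictures are saved under pics/ and viewed, and the job is handed in when it is done.

Besides the shell and the picture viewer there is one more tool, called after "Emit:" as a command line: name --argument value ..., lists and objects as JSON in quotes. play_rows: Moves the arm, as the interface text tells. Its arguments: {"type":"object","properties":{"plan":{"type":"array"},"grip_force":{"type":"number"}},"required":["plan"]}

```bash
mkdir -p pics; ls; cat > h.py <<'E'
from cell import arm,cams
import numpy as np,cv2
def save(n,f): cv2.imwrite('pics/'+n+'.png',f['image'][:,:,::-1])
def ray(f,u,v):
    F=210/np.tan(np.radians(f['fov_y'])/2)
    R=np.array(f['R']);t=np.array(f['t'])
    d=R.T@np.array([(u-f['cx'])/F,(v-f['cy'])/F,1.]);c=-R.T@t
    return c,d
def atz(f,u,v,z):
    c,d=ray(f,u,v);return c+d*(z-c[2])/d[2]
def proj(f,X):
    F=210/np.tan(np.radians(f['fov_y'])/2)
    p=np.array(f['R'])@np.array(X,float)+np.array(f['t'])
    return np.array([f['cx']+F*p[0]/p[2],f['cy']+F*p[1]/p[2]])
E
python3 - <<'E'
from h import *
s=arm.state();print(s)
for n in ('scene','top','wrist'):
    f=cams.grab_frame(n);save(n+'0',f)
    print(n,f['fov_y'],f['cx'],f['cy'],np.round(-np.array(f['R']).T@np.array(f['t'])),np.round(f['R'],3).tolist(),[k for k in f])
E
```

```text
pics
{'time_s': 0.0, 'joint_positions': array([-69.61982226,  27.37583081,   1.2784109 ,  89.17839233,
        -0.65894327,  63.55641418,  -4.76083309]), 'joint_vel': array([ 0.01202601,  0.04340348,  0.13219549,  0.02671258, -0.00680264,
       -0.04846177,  0.04039812]), 'joint_torque': array([-5.67159732e-04, -5.82846701e+01,  1.53433476e+00, -2.72618651e+01,
       -5.43537398e-02,  1.68333622e-02,  1.69947357e-04]), 'ee_pos': array([301.69118537, 603.15454653, 221.68017688]), 'orientation': array([[-6.96791047e-04,  4.47302741e-01,  8.94382341e-01],
       [-1.66322078e-03,  8.94380803e-01, -4.47303267e-01],
       [-9.99998374e-01, -1.79923221e-03,  1.20766679e-04]]), 'wrist_force': array([-0.24523727,  0.24183242,  0.53483781]), 'wrist_torque': array([ 0.02060203, -0.08174991, -0.00027934]), 'gripper_width': 87.83426494648076}
scene 42.75569959463712 283.34328249450675 211.39207931008582 [1584.   45.  860.] [[-0.043, 0.999, -0.019], [0.612, 0.011, -0.791], [-0.79, -0.046, -0.612]] ['image', 'fov_y', 'cx', 'cy', 'R', 't', 'shot']
top 48.13818010361713 275.309946395617 207.76693739201116 [ 536.  -17. 1185.] [[-0.026, -1.0, -0.01], [-0.998, 0.027, -0.064], [0.064, 0.008, -0.998]] ['image', 'fov_y', 'cx', 'cy', 'R', 't', 'shot']
wrist 70.07703128888343 278.3735062675595 212.02552005951216 [239. 634. 385.] [[0.448, 0.894, -0.002], [0.865, -0.433, 0.252], [0.225, -0.115, -0.968]] ['image', 'fov_y', 'cx', 'cy', 'R', 't', 'shot']
```

View pics/scene0.png

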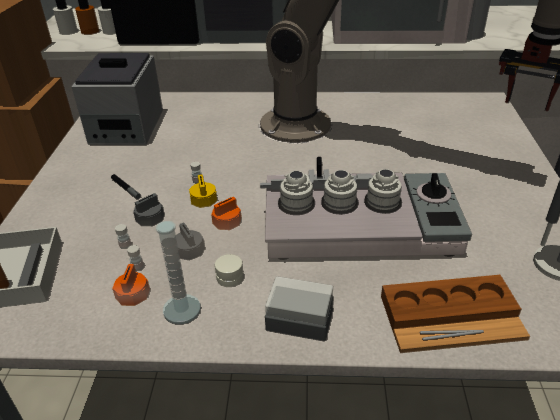

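View pics/top0.png

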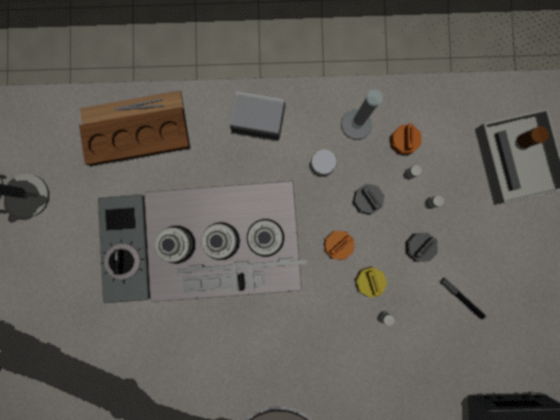

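View pics/wrist0.png

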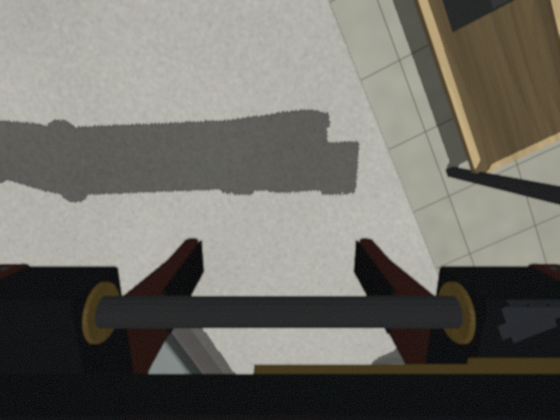

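```bash
python3 - <<'E'
from h import *
f=cams.grab_frame('top');g=cams.grab_frame('scene')
for nm,q in (('top',f),('scene',g)):
  for t in ('cap0','shaker','timer','tab','keeper'):
    for m in cams.masks_of(q,t)[:8]:
        print(nm,t,round(m['p'],2),np.round(m['point']),m['mask'].sum(),np.round(q['image'][m['mask']].mean(0)))
a=f['image'][170:310,80:310,::-1];cv2.imwrite('pics/topz.png',cv2.resize(a,None,fx=3.4,fy=3.4,interpolation=cv2.INTER_CUBIC))
a=f['image'][110:340,310:460,::-1];cv2.imwrite('pics/topc.png',cv2.resize(a,None,fx=2.6,fy=2.6,interpolation=cv2.INTER_CUBIC))
a=g['image'][140:270,90:480,::-1];cv2.imwrite('pics/scz.png',cv2.resize(a,None,fx=2,fy=2,interpolation=cv2.INTER_CUBIC))
E
```

```text
top cap0 0.96 [420. 245.] 728 [60. 61. 60.]
top cap0 0.88 [402. 139.] 755 [108.  62.  30.]
top cap0 0.73 [365. 196.] 697 [68. 69. 67.]
top cap0 0.65 [340. 244.] 719 [126.  78.  40.]
top cap0 0.65 [369. 279.] 719 [120. 109.  42.]
top shaker 0.93 [194. 242.] 18642 [105. 102. 101.]
top timer 0.87 [122. 261.] 545 [27. 26. 27.]
top tab 0.61 [238. 281.] 115 [39. 38. 38.]
top keeper 0.95 [240. 267.] 1054 [109. 110. 108.]
top keeper 0.33 [192. 243.] 18385 [106. 103. 101.]
scene cap0 0.9 [133. 285.] 1080 [137.  72.  37.]
scene cap0 0.81 [202. 189.] 634 [136. 107.   5.]
scene cap0 0.55 [149. 212.] 733 [51. 51. 48.]
scene cap0 0.55 [227. 214.] 763 [126.  62.  26.]
scene shaker 0.28 [368. 224.] 13193 [107. 101.  97.]
scene timer 0.6 [432. 187.] 388 [21. 20. 20.]
scene tab 0.54 [317. 164.] 133 [41. 39. 37.]
scene keeper 0.8 [319. 181.] 657 [78. 77. 74.]
```

View pics/topz.png

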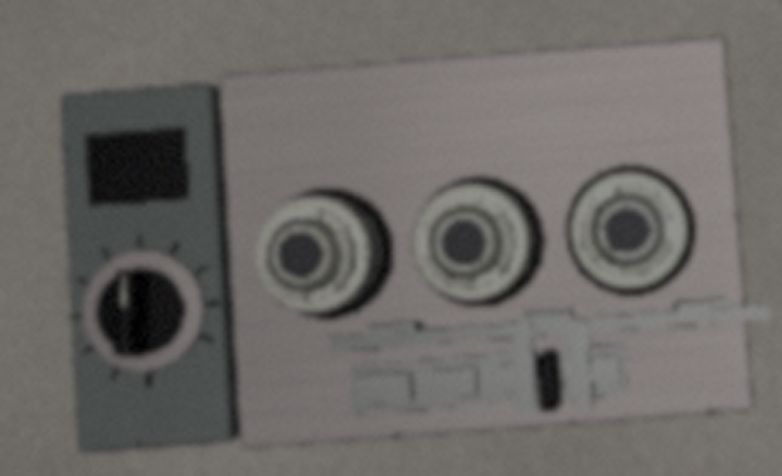

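View pics/topc.png

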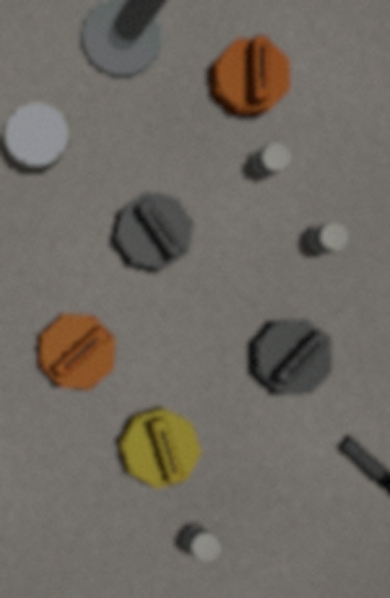

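View pics/scz.png

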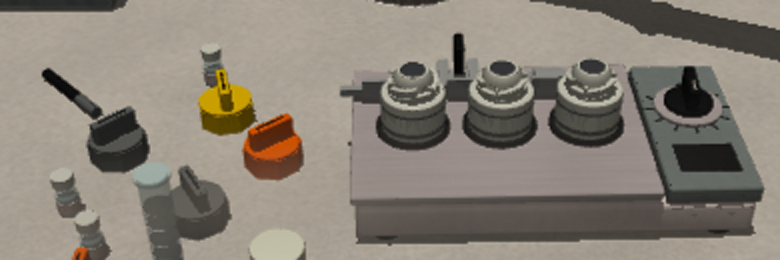

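```bash
cat >> h.py <<'E'
E
python3 - <<'E'
from h import *
from scipy.optimize import least_squares
f=cams.grab_frame('top');g=cams.grab_frame('scene')
P=lambda u,v:(80+(u+.5)/3.4-.5,170+(v+.5)/3.4-.5)
S=lambda u,v:(90+(u+.5)/2-.5,140+(v+.5)/2-.5)
obs=[(f,(130,-180,75),P(722,40)),(f,(-130,-180,75),P(748,407)),(f,(130,290,75),P(62,95)),(f,(-130,290,75),P(80,450)),
(f,(0,105,159.5),P(300,255)),(f,(0,0,159.5),P(465,242)),(f,(0,-105,159.5),P(628,230)),
(g,(0,105,159.5),S(591,66)),(g,(0,0,159.5),S(503,67)),(g,(0,-105,159.5),S(413,69)),
(g,(130,-180,75),S(353,197)),(g,(130,290,75),S(760,188))]
T=lambda p,X:np.array([p[0]+np.cos(p[2])*X[0]-np.sin(p[2])*X[1],p[1]+np.sin(p[2])*X[0]+np.cos(p[2])*X[1],X[2]])
r=lambda p:np.concatenate([proj(q,T(p,X))-uv for q,X,uv in obs])
s=least_squares(r,[500,50,0],loss='soft_l1')
print(s.x,np.degrees(s.x[2]));print(np.round(s.fun if 0 else r(s.x).reshape(-1,2),1))
for nm,X in (('timer',(-30,235,112)),('m0',(0,-105,159.5)),('m1',(0,0,159.5)),('m2',(0,105,159.5)),('tab0',(-95,0,123))):print(nm,T(s.x,X))
p=s.x
# inverse: tab top pixel at z=139
def inv(X): 
    d=X[:2]-p[:2];c,s_=np.cos(p[2]),np.sin(p[2]);return c*d[0]+s_*d[1],-s_*d[0]+c*d[1]
for uv in (P(546,353),P(547,405)):print('tab',inv(atz(f,*uv,139)), atz(f,*uv,139))
# scene tab top
print('tab scene',inv(atz(g,*S(460,36),139)))
C=lambda u,v:(310+(u+.5)/2.6-.5,110+(v+.5)/2.6-.5)
for nm,a,b,q in (('capA',(140,204),(182,250),0),('capB',(317,338),(276,382),0)):
    A,B=atz(f,*C(*a),63),atz(f,*C(*b),63);d=A-B
    print(nm,(A+B)/2,np.linalg.norm(d),np.degrees(np.arctan2(d[1],d[0])))
E
```

```text
[5.32672737e+02 1.21105086e+02 5.33520394e-02] 3.0568466868623907
[[ 0.8 -1.4]
 [ 2.2  0.9]
 [-2.1 -1.7]
 [-1.3  4.1]
 [ 0.5  0.2]
 [-0.1  0.2]
 [ 0.  -0.1]
 [ 0.6 -0.5]
 [-0.3 -0. ]
 [-0.2 -0.1]
 [-1.7  0.3]
 [ 4.3  0.3]]
timer [490.18364162 354.17090651 112.        ]
m0 [538.27204418  16.25448854 159.5       ]
m1 [532.67273727 121.10508587 159.5       ]
m2 [527.07343036 225.95568321 159.5       ]
tab0 [437.80791111 116.03904629 123.        ]
tab (np.float64(-75.49485172569), np.float64(-44.83847265824855)) [459.67639508  72.30451933 139.        ]
tab (np.float64(-108.97248196754754), np.float64(-42.9790117517804)) [426.1472406   72.37608182 139.        ]
tab scene (np.float64(-102.41519564173194), np.float64(-42.618275072491755))
capA [ 627.61733279 -239.22705973   63.        ] 56.977383669400155 40.306122417868835
capB [ 502.62718761 -357.7891142    63.        ] 55.22997511518657 -45.09925264123169
```

Emit:
play_rows --plan '[{"slide": [0.03, -0.05, 0.02], "dr": [0, 0, 6], "hand": 0.0878}, {"slide": [0.03, -0.05, 0.02], "dr": [0, 0, 6], "hand": 0.0878}, {"slide": [0.03, -0.05, 0.01], "dr": [0, 0, 6], "hand": 0.0878}, {"slide": [0.03, -0.05, 0], "dr": [0, 0, 6], "hand": 0.0878}, {"slide": [0, -0.03, 0], "dr": [0, 0, 6], "hand": 0.0878}]'

```text
time_s: 1.48
ee_pos: [424.8, 370.1, 273.0]
orientation: [[0.002, -0.058, 0.998], [-0.0, 0.998, 0.058], [-1.0, -0.001, 0.002]]
wrist_force: [-1.6, -0.5, -0.6]
gripper_width: 87.8
```

```bash
cat >> h.py <<'E'
def st():
    s=arm.state();o=np.array(s['orientation'])
    print('t',round(s['time_s'],2),'pos',np.round(s['ee_pos'],1),'yaw_jaw',round(float(np.degrees(np.arctan2(o[1,1],o[0,1]))),1),'tilt',np.round(o[:,0],3),'j',np.round(s['joint_positions'],0),'F',np.round(s['wrist_force'],1),'M',np.round(s['wrist_torque'],2),'w',round(s['gripper_width'],1))
E
python3 - <<'E'
from h import *
st();f=cams.grab_frame('wrist');save('w1',f);g=cams.grab_frame('top');save('t1',g)
print(proj(g,arm.state()['ee_pos']),proj(f,(490,354,119)),proj(f,arm.state()['ee_pos']))
E
```

```text
t 1.48 pos [424.8 370.1 273. ] yaw_jaw 93.3 tilt [ 0.002 -0.    -1.   ] j [-48.  14.   0. 101.   0.  64.  46.] F [-1.6 -0.5 -0.6] M [0.07 0.04 0.  ] w 87.8
[ 80.63097162 301.57725164] [261.59185041 255.37975738] [278.64504105 254.98009201]
```

View pics/w1.png

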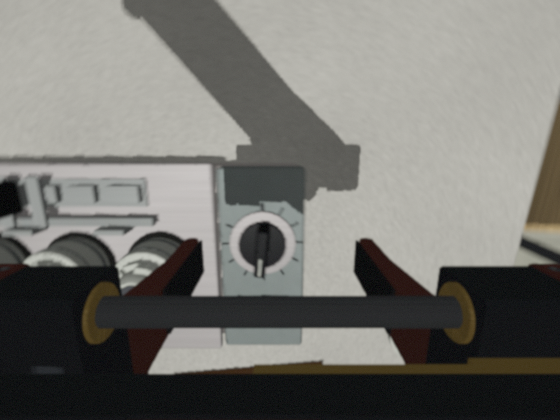

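View pics/t1.png

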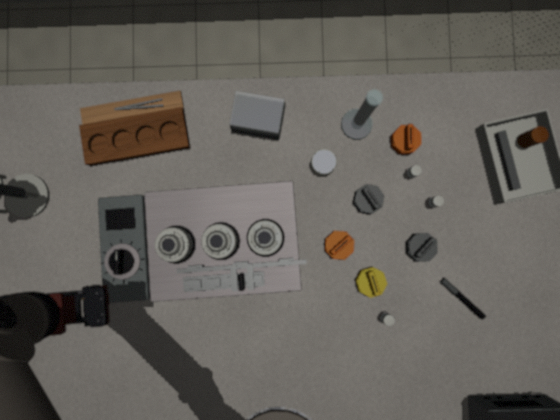

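```bash
python3 - <<'E'
from h import *
f=cams.grab_frame('wrist')
print(atz(f,262,242.5,77))
a=f['image'][190:300,200:330,::-1];cv2.imwrite('pics/w1z.png',cv2.resize(a,None,fx=5,fy=5,interpolation=cv2.INTER_CUBIC))
for m in cams.masks_of(f,'timer'):
    print(m['p'],m['point'],m['mask'].sum())
for X in ((490,354,75),(490,354,119)):print(proj(f,X))
E
```

```text
[488.72731918 351.55209797  77.        ]
0.63 [261.1, 245.3] 1867
[263.95183294 242.98533951]
[262.09635505 256.60273742]
```

View pics/w1z.png

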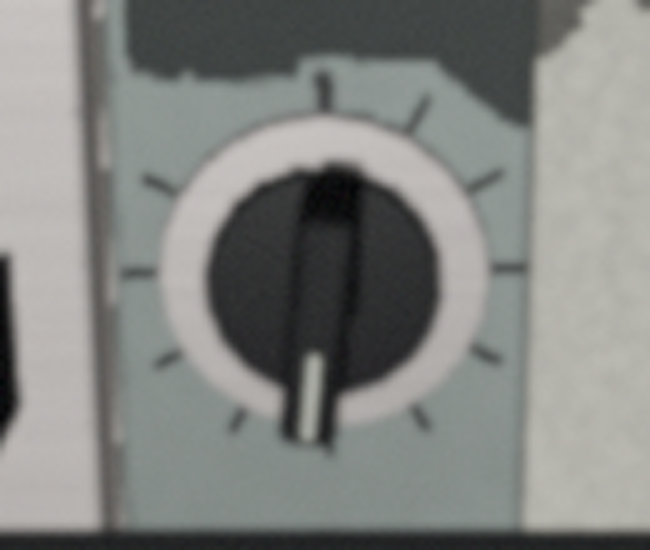

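Emit:
play_rows --plan '[{"slide": [0.03, -0.008, 0], "dr": [0, 0, -10.5], "hand": 0.06}, {"slide": [0.034, -0.008, 0], "dr": [0, 0, -10.5], "hand": 0.06}, {"slide": [0, 0, 0], "dr": [0, 0, -10.5], "hand": 0.06}, {"slide": [0, 0, 0], "dr": [0, 0, -10.5], "hand": 0.06}, {"slide": [0, 0, 0], "dr": [0, 0, -10.5], "hand": 0.06}]'

```text
time_s: 2.3
ee_pos: [485.2, 360.0, 272.3]
orientation: [[-0.0, 0.758, 0.652], [0.0, 0.652, -0.758], [-1.0, 0.0, -0.001]]
wrist_force: [-0.4, 0.2, -0.0]
gripper_width: 59.8
```

Emit:
play_rows --plan '[{"slide": [0, 0, 0], "dr": [0, 0, -10.5], "hand": 0.06}, {"slide": [0, 0, 0], "dr": [0, 0, -10.5], "hand": 0.06}, {"slide": [0, 0, 0], "dr": [0, 0, -10.5], "hand": 0.06}, {"slide": [0, 0, 0], "dr": [0, 0, -10.5], "hand": 0.06}, {"slide": [0, 0, 0], "dr": [0, 0, -10.5], "hand": 0.06}]'

```text
time_s: 2.92
ee_pos: [485.1, 360.1, 272.4]
orientation: [[-0.0, 0.979, -0.205], [0.0, -0.205, -0.979], [-1.0, -0.0, -0.0]]
wrist_force: [-0.9, -0.7, 0.4]
gripper_width: 60.0
```

Emit:
play_rows --plan '[{"slide": [0, 0, 0], "dr": [0, 0, -10.5], "hand": 0.06}, {"slide": [0, 0, 0], "dr": [0, 0, -10.5], "hand": 0.06}, {"slide": [0, 0, 0], "dr": [0, 0, -10.5], "hand": 0.06}, {"slide": [0, 0, 0], "dr": [0, 0, -10.5], "hand": 0.06}, {"slide": [0, 0, 0], "dr": [0, 0, -10.5], "hand": 0.06}]'

```text
time_s: 3.55
ee_pos: [485.1, 360.2, 272.5]
orientation: [[0.0, 0.434, -0.901], [0.0, -0.901, -0.434], [-1.0, -0.0, -0.0]]
wrist_force: [-0.2, 0.9, -0.6]
gripper_width: 60.1
```

Emit:
play_rows --plan '[{"slide": [0, 0, 0], "dr": [0, 0, -10], "hand": 0.06}, {"slide": [0, 0, 0], "dr": [0, 0, -10], "hand": 0.06}, {"slide": [0, 0, 0], "dr": [0, 0, -7.5], "hand": 0.06}, {"slide": [0, 0, 0], "dr": [0, 0, 0], "hand": 0.06}]'

```text
time_s: 4.05
ee_pos: [485.1, 359.8, 272.4]
orientation: [[0.0, -0.024, -1.0], [-0.0, -1.0, 0.024], [-1.0, 0.0, -0.0]]
wrist_force: [0.0, 0.5, -0.2]
gripper_width: 60.2
```

```bash
python3 - <<'E'
from h import *
st();f=cams.grab_frame('wrist');save('w2',f)
print(proj(f,(489.5,353,119)),proj(f,arm.state()['ee_pos']),proj(f,(489.5,353,75)))
E
```

```text
t 4.05 pos [485.1 359.8 272.4] yaw_jaw -91.4 tilt [ 0. -0. -1.] j [ -69.   20.   35.   98.  -13.   66. -122.] F [ 0.   0.5 -0.2] M [0.02 0.17 0.03] w 60.2
[284.047894  194.4107535] [278.09805916 252.89364546] [283.36541276 187.38032804]
```

View pics/w2.png

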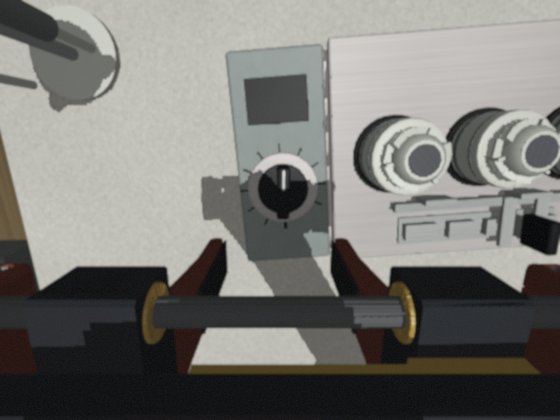

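Emit:
play_rows --plan '[{"slide": [0.0044, -0.0068, -0.04], "dr": [0, 0, 0], "hand": 0.06}, {"slide": [0, 0, -0.06], "dr": [0, 0, 0], "hand": 0.06}, {"slide": [0, 0, -0.05], "dr": [0, 0, 0], "hand": 0.06}, {"slide": [0, 0, -0.027], "dr": [0, 0, 0], "hand": 0.05}, {"slide": [0, 0, 0], "dr": [0, 0, 0], "hand": 0.04}]'

```text
time_s: 4.72
ee_pos: [488.9, 350.7, 93.7]
orientation: [[-0.003, -0.025, -1.0], [-0.003, -1.0, 0.025], [-1.0, 0.003, 0.003]]
wrist_force: [0.2, -0.5, -0.6]
gripper_width: 43.5
```

Emit:
play_rows --plan '[{"slide": [0, 0, 0], "dr": [0, 0, 0], "hand": 0.0}, {"slide": [0, 0, 0], "dr": [0, 0, 0], "hand": 0.0}, {"slide": [0, 0, 0], "dr": [0, 0, 0], "hand": 0.0}]' --grip_force 15

```text
time_s: 5.1
ee_pos: [491.1, 354.7, 97.3]
orientation: [[0.003, -0.026, -1.0], [0.006, -1.0, 0.026], [-1.0, -0.006, -0.003]]
wrist_force: [2.8, 10.4, -5.1]
gripper_width: 13.8
```

```bash
python3 - <<'E'
from h import *
st()
E
```

```text
t 5.1 pos [491.1 354.7  97.3] yaw_jaw -91.5 tilt [ 0.003  0.006 -1.   ] j [ -64.   32.   30.  107.  -21.   47. -114.] F [ 2.8 10.4 -5.1] M [ 1.44 -0.26 -0.01] w 13.8
```

Emit:
play_rows --plan '[{"slide": [0, 0, 0], "dr": [0, 0, 5], "hand": 0.0}, {"slide": [0, 0, 0], "dr": [0, 0, 10], "hand": 0.0}, {"slide": [0, 0, 0], "dr": [0, 0, 10], "hand": 0.0}, {"slide": [0, 0, 0], "dr": [0, 0, 10], "hand": 0.0}, {"slide": [0, 0, 0], "dr": [0, 0, 0], "hand": 0.0}]'

```text
time_s: 5.72
ee_pos: [491.2, 354.6, 97.2]
orientation: [[0.003, 0.554, -0.832], [0.006, -0.832, -0.554], [-1.0, -0.003, -0.006]]
wrist_force: [1.3, 6.3, -1.7]
gripper_width: 14.2
```

```bash
python3 - <<'E'
from h import *
st()
E
```

```text
t 5.72 pos [491.2 354.6  97.2] yaw_jaw -56.3 tilt [ 0.003  0.006 -1.   ] j [-57.  30.  20. 106. -14.  46. -85.] F [ 1.3  6.3 -1.7] M [ 1.39 -0.13  0.07] w 14.2
```

Emit:
play_rows --plan '[{"slide": [0.001, 0.002, 0], "dr": [0, 0, 10], "hand": 0.0}, {"slide": [0, 0, 0], "dr": [0, 0, 10], "hand": 0.0}, {"slide": [0, 0, 0], "dr": [0, 0, 10], "hand": 0.0}, {"slide": [0, 0, 0], "dr": [0, 0, 10], "hand": 0.0}, {"slide": [0, 0, 0], "dr": [0, 0, 10], "hand": 0.0}]'

```text
time_s: 6.35
ee_pos: [491.4, 354.6, 97.2]
orientation: [[0.001, 0.994, -0.108], [0.003, -0.108, -0.994], [-1.0, 0.001, -0.003]]
wrist_force: [-2.0, 3.1, 2.5]
gripper_width: 14.4
```

Emit:
play_rows --plan '[{"slide": [0, 0, 0], "dr": [0, 0, 10], "hand": 0.0}, {"slide": [0, 0, 0], "dr": [0, 0, 10], "hand": 0.0}, {"slide": [0, 0, 0], "dr": [0, 0, 10], "hand": 0.0}, {"slide": [0, 0, 0], "dr": [0, 0, 10], "hand": 0.0}, {"slide": [0, 0, 0], "dr": [0, 0, 10], "hand": 0.0}]'

```text
time_s: 6.98
ee_pos: [491.5, 354.7, 97.2]
orientation: [[0.002, 0.722, 0.692], [0.003, 0.692, -0.722], [-1.0, 0.003, -0.001]]
wrist_force: [-1.2, 2.4, 1.2]
gripper_width: 13.8
```

Emit:
play_rows --plan '[{"slide": [0, 0, 0], "dr": [0, 0, 10], "hand": 0.0}, {"slide": [0, 0, 0], "dr": [0, 0, 10], "hand": 0.0}, {"slide": [0, 0, 0], "dr": [0, 0, 10], "hand": 0.0}, {"slide": [0, 0, 0], "dr": [0, 0, 10], "hand": 0.0}, {"slide": [0, 0, 0], "dr": [0, 0, 8], "hand": 0.0}]'

```text
time_s: 7.6
ee_pos: [491.5, 354.8, 97.2]
orientation: [[0.002, -0.031, 1.0], [0.003, 1.0, 0.031], [-1.0, 0.003, 0.002]]
wrist_force: [-2.1, 2.2, 1.3]
gripper_width: 14.0
```

Emit:
play_rows --plan '[{"slide": [0, 0, 0], "dr": [0, 0, 3], "hand": 0.0}, {"slide": [0, 0, 0], "dr": [0, 0, 2], "hand": 0.0}, {"slide": [0, 0, 0], "dr": [0, 0, 0], "hand": 0.0}]'

```text
time_s: 7.98
ee_pos: [491.9, 354.8, 97.2]
orientation: [[0.002, -0.112, 0.994], [0.003, 0.994, 0.112], [-1.0, 0.003, 0.002]]
wrist_force: [-2.0, 4.5, 6.0]
gripper_width: 14.8
```

```bash
python3 - <<'E'
from h import *
st()
E
```

```text
t 7.97 pos [491.9 354.8  97.2] yaw_jaw 96.4 tilt [ 0.002  0.003 -1.   ] j [-28.  30. -18. 104.  12.  47.  45.] F [-2.   4.5  6. ] M [ 1.08  0.51 -0.33] w 14.8
```

Emit:
play_rows --plan '[{"slide": [0, 0, 0], "dr": [0, 0, -3], "hand": 0.03}, {"slide": [0, 0, 0], "dr": [0, 0, 0], "hand": 0.04}, {"slide": [0, 0, 0.05], "dr": [0, 0, 0], "hand": 0.04}, {"slide": [0, 0, 0.06], "dr": [0, 0, 0], "hand": 0.04}, {"slide": [0, -0.02, 0.05], "dr": [0, 0, 0], "hand": 0.06}]'

```text
time_s: 8.6
ee_pos: [491.2, 333.6, 257.8]
orientation: [[0.001, -0.063, 0.998], [0.001, 0.998, 0.063], [-1.0, 0.0, 0.001]]
wrist_force: [-0.0, 0.5, -0.1]
gripper_width: 46.4
```

Emit:
play_rows --plan '[{"slide": [-0.025, -0.05, 0], "dr": [0, 0, 0], "hand": 0.06}, {"slide": [-0.025, -0.05, 0], "dr": [0, 0, 0], "hand": 0.06}, {"slide": [-0.025, -0.05, 0], "dr": [0, 0, 0], "hand": 0.06}, {"slide": [-0.015, -0.05, 0], "dr": [0, 0, 0], "hand": 0.06}, {"slide": [0, 0, 0], "dr": [0, 0, 0], "hand": 0.06}]'

```text
time_s: 9.22
ee_pos: [400.3, 128.6, 255.5]
orientation: [[-0.0, -0.055, 0.999], [-0.002, 0.999, 0.055], [-1.0, -0.002, -0.0]]
wrist_force: [0.3, 0.6, -0.4]
gripper_width: 60.1
```

```bash
python3 - <<'E'
from h import *
st();f=cams.grab_frame('wrist');save('w3',f);g=cams.grab_frame('top')
a=g['image'][170:310,80:310,::-1];cv2.imwrite('pics/topz2.png',cv2.resize(a,None,fx=3.4,fy=3.4,interpolation=cv2.INTER_CUBIC))
print(proj(f,(441,71.5,139)))
E
```

```text
t 9.22 pos [400.3 128.6 255.5] yaw_jaw 93.1 tilt [-0.    -0.002 -1.   ] j [-12.   2. -15. 119.   1.  60.  66.] F [ 0.3  0.6 -0.4] M [ 0.04 -0.   -0.01] w 60.1
[219.68093674 245.53683256]
```

View pics/w3.png

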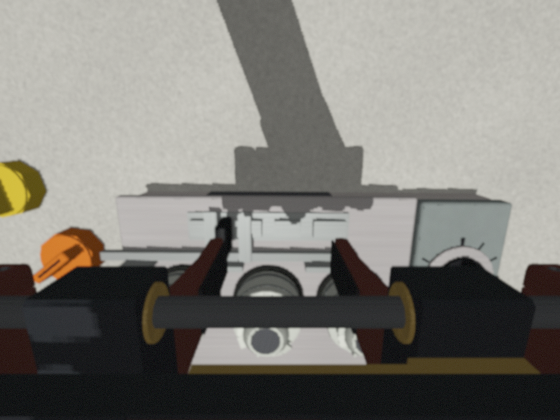

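View pics/topz2.png

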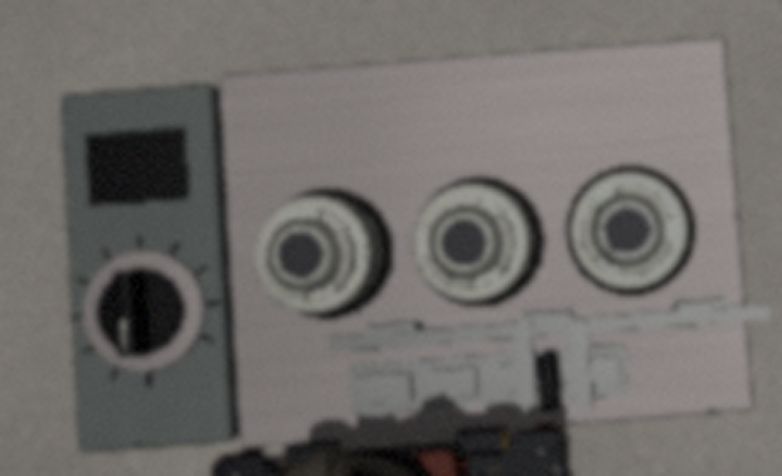

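Emit:
play_rows --plan '[{"slide": [0, -0.057, 0], "dr": [0, 0, 0], "hand": 0.06}, {"slide": [0, 0, 0], "dr": [0, 0, 0], "hand": 0.06}]'

```text
time_s: 9.57
ee_pos: [401.7, 73.8, 255.4]
orientation: [[-0.001, -0.056, 0.998], [-0.001, 0.998, 0.056], [-1.0, -0.001, -0.001]]
wrist_force: [0.7, 1.1, -0.8]
gripper_width: 59.8
```

```bash
python3 - <<'E'
from h import *
st();f=cams.grab_frame('wrist');save('w4',f)
a=f['image'][160:300,180:380,::-1];cv2.imwrite('pics/w4z.png',cv2.resize(a,None,fx=4,fy=4,interpolation=cv2.INTER_CUBIC))
print(proj(f,(441,71.5,139)))
E
```

```text
t 9.57 pos [401.7  73.8 255.4] yaw_jaw 93.2 tilt [-0.001 -0.001 -1.   ] j [ -8.   0. -11. 120.   0.  60.  74.] F [ 0.7  1.1 -0.8] M [ 0.11 -0.02 -0.01] w 59.8
[274.49028974 247.0678159 ]
```

View pics/w4z.png

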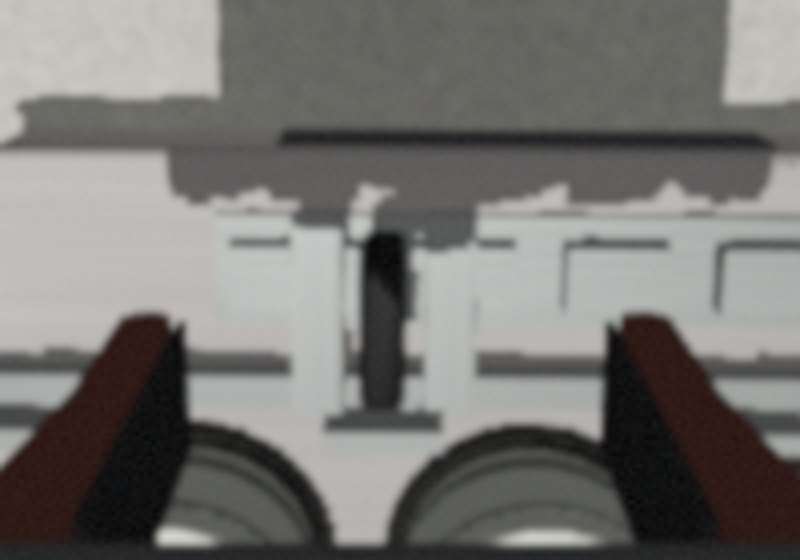

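Emit:
play_rows --plan '[{"slide": [0.0393, -0.0018, -0.03], "dr": [0, 0, 0], "hand": 0.05}, {"slide": [0, 0, -0.06], "dr": [0, 0, 0], "hand": 0.05}, {"slide": [0, 0, -0.04], "dr": [0, 0, 0], "hand": 0.05}, {"slide": [0, 0, -0.019], "dr": [0, 0, 0], "hand": 0.05}, {"slide": [0, 0, 0], "dr": [0, 0, 0], "hand": 0.04}]'

```text
time_s: 10.25
ee_pos: [439.9, 75.9, 105.3]
orientation: [[-0.003, -0.063, 0.998], [0.0, 0.998, 0.063], [-1.0, 0.0, -0.003]]
wrist_force: [-1.0, -0.4, 0.3]
gripper_width: 43.0
```

Emit:
play_rows --plan '[{"slide": [0, 0, 0], "dr": [0, 0, 0], "hand": 0.0}, {"slide": [0, 0, 0], "dr": [0, 0, 0], "hand": 0.0}, {"slide": [0, 0, 0], "dr": [0, 0, 0], "hand": 0.0}]' --grip_force 15

```text
time_s: 10.62
ee_pos: [441.3, 74.2, 107.5]
orientation: [[0.002, -0.06, 0.998], [0.0, 0.998, 0.06], [-1.0, 0.0, 0.002]]
wrist_force: [-0.1, -2.1, 0.8]
gripper_width: 13.3
```

```bash
python3 - <<'E'
from h import *
st()
E
```

```text
t 10.62 pos [441.3  74.2 107.5] yaw_jaw 93.4 tilt [ 0.002  0.    -1.   ] j [ -8.  16. -10. 125.   4.  40.  71.] F [-0.1 -2.1  0.8] M [-0.34 -0.09 -0.04] w 13.3
```

Emit:
play_rows --plan '[{"slide": [0, 0, 0.006], "dr": [0, 0, 0], "hand": 0.0}, {"slide": [0, 0, 0.006], "dr": [0, 0, 0], "hand": 0.0}, {"slide": [0, 0, 0.006], "dr": [0, 0, 0], "hand": 0.0}, {"slide": [0, 0, 0], "dr": [0, 0, 0], "hand": 0.0}, {"slide": [0, 0, 0], "dr": [0, 0, 0], "hand": 0.0}]'

```text
time_s: 11.25
ee_pos: [441.1, 74.1, 124.8]
orientation: [[0.001, -0.06, 0.998], [0.0, 0.998, 0.06], [-1.0, 0.0, 0.001]]
wrist_force: [3.6, -0.8, -1.2]
gripper_width: 11.8
```

```bash
python3 - <<'E'
from h import *
st()
E
```

```text
t 11.25 pos [441.1  74.1 124.8] yaw_jaw 93.4 tilt [ 0.001  0.    -1.   ] j [ -8.  14. -11. 124.   4.  42.  72.] F [ 3.6 -0.8 -1.2] M [-0.25 -0.76 -0.2 ] w 11.8
```

Emit:
play_rows --plan '[{"slide": [-0.0005, 0.011, 0], "dr": [0, 0, 0], "hand": 0.0}, {"slide": [-0.0005, 0.011, 0], "dr": [0, 0, 0], "hand": 0.0}, {"slide": [-0.0005, 0.011, 0], "dr": [0, 0, 0], "hand": 0.0}, {"slide": [-0.0005, 0.01, 0], "dr": [0, 0, 0], "hand": 0.0}, {"slide": [0, 0, 0], "dr": [0, 0, 0], "hand": 0.0}]'

```text
time_s: 11.88
ee_pos: [438.9, 118.9, 124.8]
orientation: [[0.001, -0.062, 0.998], [0.001, 0.998, 0.062], [-1.0, 0.001, 0.001]]
wrist_force: [4.1, 0.5, -1.3]
gripper_width: 11.9
```

```bash
python3 - <<'E'
from h import *
st()
E
```

```text
t 11.88 pos [438.9 118.9 124.8] yaw_jaw 93.5 tilt [ 0.001  0.001 -1.   ] j [-13.  15. -12. 123.   4.  42.  66.] F [ 4.1  0.5 -1.3] M [ 0.39 -0.98 -0.2 ] w 11.9
```

Emit:
play_rows --plan '[{"slide": [0, 0, -0.006], "dr": [0, 0, 0], "hand": 0.0}, {"slide": [0, 0, -0.006], "dr": [0, 0, 0], "hand": 0.0}, {"slide": [0, 0, -0.006], "dr": [0, 0, 0], "hand": 0.0}, {"slide": [0, 0, 0], "dr": [0, 0, 0], "hand": 0.0}, {"slide": [0, 0, 0], "dr": [0, 0, 0], "hand": 0.0}]'

```text
time_s: 12.5
ee_pos: [439.0, 117.1, 106.5]
orientation: [[0.0, -0.06, 0.998], [0.0, 0.998, 0.06], [-1.0, 0.0, 0.0]]
wrist_force: [5.2, 2.3, -1.9]
gripper_width: 11.6
```

```bash
python3 - <<'E'
from h import *
st()
E
```

```text
t 12.5 pos [439.  117.1 106.5] yaw_jaw 93.4 tilt [ 0.  0. -1.] j [-13.  17. -12. 124.   5.  40.  66.] F [ 5.2  2.3 -1.9] M [ 0.41 -1.22 -0.22] w 11.6
```

Emit:
play_rows --plan '[{"slide": [0, 0, 0], "dr": [0, 0, 0], "hand": 0.025}, {"slide": [0, 0, 0], "dr": [0, 0, 0], "hand": 0.025}, {"slide": [0, 0, 0.05], "dr": [0, 0, 0], "hand": 0.025}, {"slide": [0, 0, 0.06], "dr": [0, 0, 0], "hand": 0.06}, {"slide": [-0.03, 0, 0.04], "dr": [0, 0, 0], "hand": 0.06}]'

```text
time_s: 13.12
ee_pos: [409.3, 117.1, 258.9]
orientation: [[0.001, -0.059, 0.998], [0.001, 0.998, 0.059], [-1.0, 0.001, 0.001]]
wrist_force: [0.0, 0.2, 0.1]
gripper_width: 41.6
```

```bash
python3 - <<'E'
from h import *
st();f=cams.grab_frame('wrist');g=cams.grab_frame('scene');h=cams.grab_frame('top')
a=f['image'][160:300,180:380,::-1];cv2.imwrite('pics/w5z.png',cv2.resize(a,None,fx=4,fy=4,interpolation=cv2.INTER_CUBIC))
a=g['image'][140:270,90:480,::-1];cv2.imwrite('pics/scz2.png',cv2.resize(a,None,fx=2,fy=2,interpolation=cv2.INTER_CUBIC))
print(proj(f,(439,117,139)),proj(f,(439,117,151)))
print([ (m['p'],m['point']) for m in cams.masks_of(h,'cap0')])
E
```

```text
t 13.12 pos [409.3 117.1 258.9] yaw_jaw 93.4 tilt [ 0.001  0.001 -1.   ] j [-12.   2. -13. 118.   0.  60.  69.] F [0.  0.2 0.1] M [ 0.02 -0.03  0.01] w 41.6
[276.96132707 236.80297886] [276.90764453 240.96842899]
[(0.93, [368.6, 280.9]), (0.91, [365.8, 195.9]), (0.67, [340.5, 241.9]), (0.58, [417.3, 247.5]), (0.56, [403.7, 140.7])]
```

View pics/w5z.png

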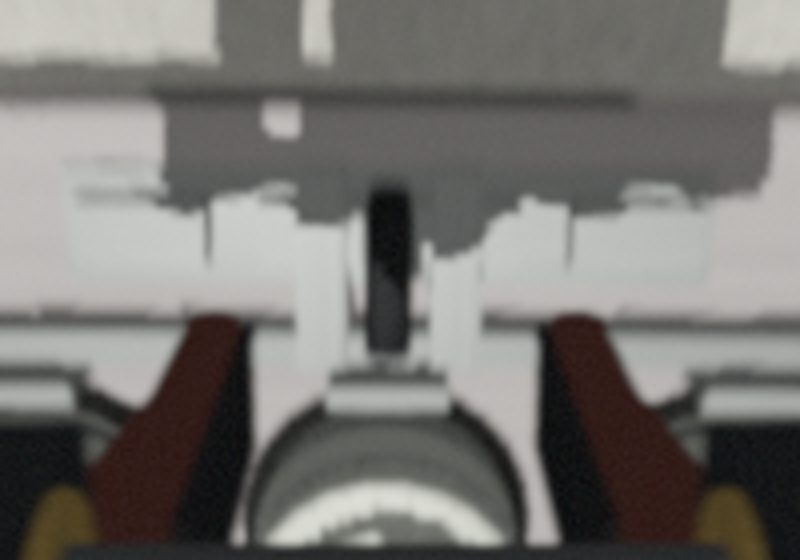

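View pics/scz2.png

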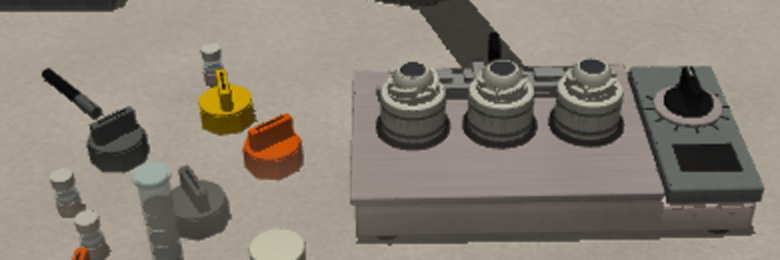

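Emit:
play_rows --plan '[{"slide": [0.01, -0.04, 0], "dr": [0, 0, -10.5], "hand": 0.07}, {"slide": [0.01, -0.04, 0], "dr": [0, 0, -10.5], "hand": 0.07}, {"slide": [0.015, -0.04, 0], "dr": [0, 0, -10.5], "hand": 0.07}, {"slide": [0.015, -0.04, 0], "dr": [0, 0, -10.5], "hand": 0.07}, {"slide": [0.015, -0.04, 0], "dr": [0, 0, -10.5], "hand": 0.07}]'

```text
time_s: 13.95
ee_pos: [473.1, -84.5, 254.3]
orientation: [[-0.004, 0.76, 0.65], [-0.0, 0.65, -0.76], [-1.0, -0.003, -0.003]]
wrist_force: [0.5, 0.8, 0.2]
gripper_width: 69.6
```

Emit:
play_rows --plan '[{"slide": [0.02, -0.04, 0], "dr": [0, 0, -10.5], "hand": 0.07}, {"slide": [0.02, -0.04, 0], "dr": [0, 0, -10.5], "hand": 0.07}, {"slide": [0.02, -0.02, 0], "dr": [0, 0, -10.5], "hand": 0.07}, {"slide": [0.02, -0.02, 0], "dr": [0, 0, -10.5], "hand": 0.07}, {"slide": [0.02, -0.01, 0], "dr": [0, 0, -10.5], "hand": 0.07}]'

```text
time_s: 14.58
ee_pos: [573.0, -214.6, 253.6]
orientation: [[-0.005, 0.978, -0.209], [-0.0, -0.209, -0.978], [-1.0, -0.005, 0.001]]
wrist_force: [-0.6, 0.1, -0.1]
gripper_width: 70.3
```

Emit:
play_rows --plan '[{"slide": [0.02, 0, 0], "dr": [0, 0, -10.5], "hand": 0.07}, {"slide": [0.02, 0, -0.02], "dr": [0, 0, -10.5], "hand": 0.07}, {"slide": [0, 0, -0.02], "dr": [0, 0, -10.5], "hand": 0.07}, {"slide": [0, 0, 0], "dr": [0, 0, -6.5], "hand": 0.07}, {"slide": [0, 0, 0], "dr": [0, 0, 0], "hand": 0.07}]'

```text
time_s: 15.2
ee_pos: [612.6, -212.9, 213.8]
orientation: [[-0.005, 0.649, -0.761], [-0.0, -0.761, -0.649], [-1.0, -0.003, 0.004]]
wrist_force: [-0.6, -0.0, -1.1]
gripper_width: 70.5
```

```bash
python3 - <<'E'
from h import *
st();f=cams.grab_frame('wrist');save('w6',f)
print(proj(f,(627.6,-239.2,63)))
E
```

```text
t 15.2 pos [ 612.6 -212.9  213.8] yaw_jaw -49.5 tilt [-0.005 -0.    -1.   ] j [ -1.  26.  20.  94. -10.  61. -27.] F [-0.6 -0.  -1.1] M [-0.05  0.1   0.01] w 70.5
[306.75629995 203.56017847]
```

View pics/w6.png

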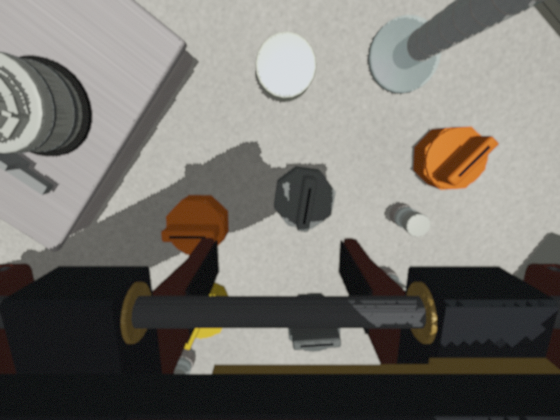

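```bash
python3 - <<'E'
from h import *
f=cams.grab_frame('wrist')
a=f['image'][150:250,250:360,::-1];cv2.imwrite('pics/w6z.png',cv2.resize(a,None,fx=5,fy=5,interpolation=cv2.INTER_CUBIC))
P=lambda u,v:(250+(u+.5)/5-.5,150+(v+.5)/5-.5)
for m in cams.masks_of(f,'cap0')[:6]:print(m['p'],m['point'],m['mask'].sum())
E
```

```text
0.87 [303.3, 197.9] 2998
0.77 [192.8, 223.2] 2704
0.76 [313.3, 339.9] 1020
0.68 [204.4, 329.9] 402
0.65 [450.2, 155.6] 3931
```

View pics/w6z.png

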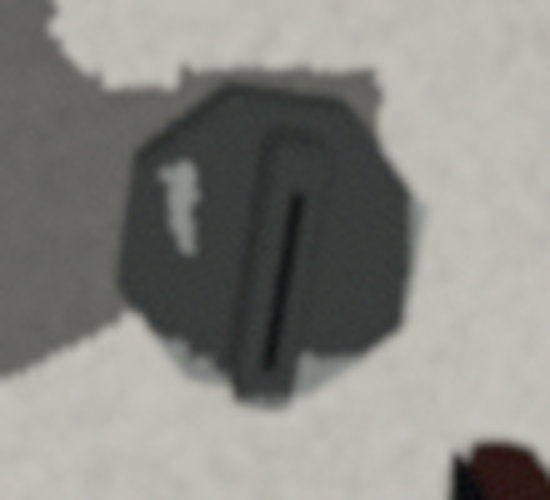

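```bash
python3 - <<'E'
from h import *
f=cams.grab_frame('wrist')
P=lambda u,v:(250+(u+.5)/5-.5,150+(v+.5)/5-.5)
A=atz(f,*P(298,195),63);B=atz(f,*P(268,365),63);d=A-B
print(A,B,(A+B)/2,np.linalg.norm(d),np.degrees(np.arctan2(d[1],d[0])))
A=atz(f,*P(295,135),63);B=atz(f,*P(265,390),63);print((A+B)/2,np.linalg.norm(A-B))
# cap disc outline centre at z=33
print(atz(f,*P(265,240),33))
E
```

```text
[ 642.55954551 -230.76290927   63.        ] [ 610.07088579 -251.1191956    63.        ] [ 626.31521565 -240.94105243   63.        ] 38.339162782771034 32.06985519311622
[ 628.52103816 -238.06273855   63.        ] 56.79606586138383
[ 627.42803486 -237.91259842   33.        ]
```

Emit:
play_rows --plan '[{"slide": [0.015, -0.026, -0.01], "dr": [0, 0, -6], "hand": 0.06}, {"slide": [0, 0, -0.055], "dr": [0, 0, 0], "hand": 0.06}, {"slide": [0, 0, -0.055], "dr": [0, 0, 0], "hand": 0.06}, {"slide": [0, 0, -0.03], "dr": [0, 0, 0], "hand": 0.06}, {"slide": [0, 0, 0], "dr": [0, 0, 0], "hand": 0.06}]'

```text
time_s: 16.02
ee_pos: [626.8, -238.3, 64.3]
orientation: [[-0.005, 0.566, -0.824], [0.001, -0.824, -0.566], [-1.0, -0.004, 0.003]]
wrist_force: [-0.2, 0.0, 0.7]
gripper_width: 60.2
```

```bash
python3 - <<'E'
from h import *
st();f=cams.grab_frame('wrist');save('w7',f)
E
```

```text
t 16.02 pos [ 626.8 -238.3   64.3] yaw_jaw -55.5 tilt [-0.005  0.001 -1.   ] j [  3.  38.  18.  97. -15.  48. -28.] F [-0.2  0.   0.7] M [-0.06  0.08 -0.02] w 60.2
```

View pics/w7.png

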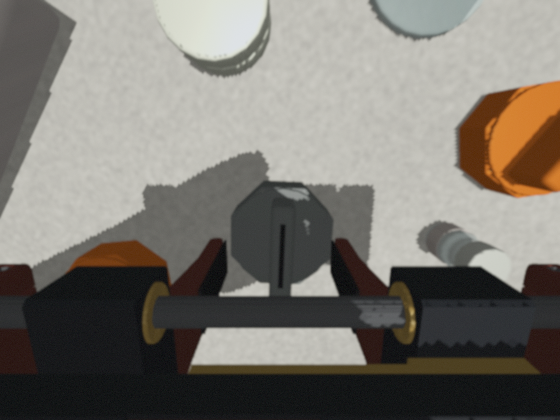

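Emit:
play_rows --plan '[{"slide": [0, 0, -0.02], "dr": [0, 0, 0], "hand": 0.05}, {"slide": [0, 0, -0.007], "dr": [0, 0, 0], "hand": 0.04}, {"slide": [0, 0, 0], "dr": [0, 0, 0], "hand": 0.0}, {"slide": [0, 0, 0], "dr": [0, 0, 0], "hand": 0.0}, {"slide": [0, 0, 0], "dr": [0, 0, 0], "hand": 0.0}]' --grip_force 30

```text
time_s: 16.7
ee_pos: [629.0, -239.0, 40.2]
orientation: [[0.001, 0.565, -0.825], [-0.0, -0.825, -0.565], [-1.0, 0.001, -0.001]]
wrist_force: [-0.6, -0.9, 2.5]
gripper_width: 13.9
```

Emit:
play_rows --plan '[{"slide": [0, 0, 0], "dr": [0, 0, 0], "hand": 0.0}, {"slide": [0, 0, 0], "dr": [0, 0, 0], "hand": 0.0}]'

```text
time_s: 16.95
ee_pos: [629.0, -239.0, 40.2]
orientation: [[0.001, 0.565, -0.825], [-0.0, -0.825, -0.565], [-1.0, 0.001, -0.001]]
wrist_force: [-0.7, 0.8, 3.0]
gripper_width: 14.0
```

```bash
python3 - <<'E'
from h import *
st()
E
```

```text
t 16.95 pos [ 629.  -239.    40.2] yaw_jaw -55.6 tilt [ 0.001 -0.    -1.   ] j [  3.  40.  18.  98. -16.  45. -27.] F [-0.7  0.8  3. ] M [0.05 0.25 0.01] w 14.0
```

Emit:
play_rows --plan '[{"slide": [0, 0, 0.03], "dr": [0, 0, 0], "hand": 0.0}, {"slide": [0, 0, 0.06], "dr": [0, 0, 0], "hand": 0.0}, {"slide": [0, 0, 0.06], "dr": [0, 0, 0], "hand": 0.0}, {"slide": [0, 0, 0.05], "dr": [0, 0, 0], "hand": 0.0}, {"slide": [-0.01, 0.03, 0], "dr": [0, 0, 0], "hand": 0.0}]'

```text
time_s: 17.58
ee_pos: [620.5, -212.5, 244.6]
orientation: [[0.008, 0.562, -0.827], [-0.004, -0.827, -0.562], [-1.0, 0.008, -0.005]]
wrist_force: [-0.6, 0.4, -1.2]
gripper_width: 13.5
```

Emit:
play_rows --plan '[{"slide": [-0.02, 0.05, 0], "dr": [0, 0, 0], "hand": 0.0}, {"slide": [-0.02, 0.05, 0], "dr": [0, 0, 0], "hand": 0.0}, {"slide": [-0.02, 0.05, 0], "dr": [0, 0, 0], "hand": 0.0}, {"slide": [-0.018, 0.05, 0], "dr": [0, 0, 0], "hand": 0.0}, {"slide": [0, 0.02, 0], "dr": [0, 0, 0], "hand": 0.0}]'

```text
time_s: 18.2
ee_pos: [539.0, 14.6, 239.4]
orientation: [[-0.001, 0.569, -0.822], [0.001, -0.822, -0.569], [-1.0, -0.002, 0.0]]
wrist_force: [0.8, 0.1, -1.4]
gripper_width: 14.0
```

Emit:
play_rows --plan '[{"slide": [-0.002, 0.006, 0], "dr": [0, 0, 0], "hand": 0.0}, {"slide": [0, 0, 0], "dr": [0, 0, 0], "hand": 0.0}, {"slide": [0, 0, 0], "dr": [0, 0, 0], "hand": 0.0}]'

```text
time_s: 18.58
ee_pos: [538.8, 15.5, 239.6]
orientation: [[-0.0, 0.563, -0.826], [-0.001, -0.826, -0.563], [-1.0, 0.0, 0.0]]
wrist_force: [0.4, -0.4, -0.7]
gripper_width: 13.9
```

```bash
python3 - <<'E'
from h import *
st();f=cams.grab_frame('wrist');save('w8',f);g=cams.grab_frame('scene')
a=g['image'][120:240,230:410,::-1];cv2.imwrite('pics/s8.png',cv2.resize(a,None,fx=4,fy=4,interpolation=cv2.INTER_CUBIC))
E
```

```text
t 18.57 pos [538.8  15.5 239.6] yaw_jaw -55.7 tilt [-0.    -0.001 -1.   ] j [-24.  14.  18. 108.  -5.  59. -59.] F [ 0.4 -0.4 -0.7] M [-0.01  0.16  0.02] w 13.9
```

View pics/w8.png

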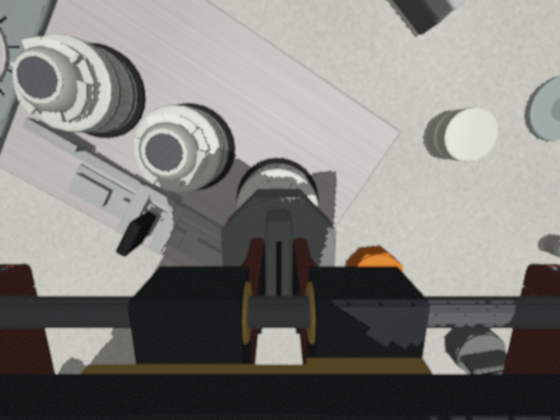

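View pics/s8.png

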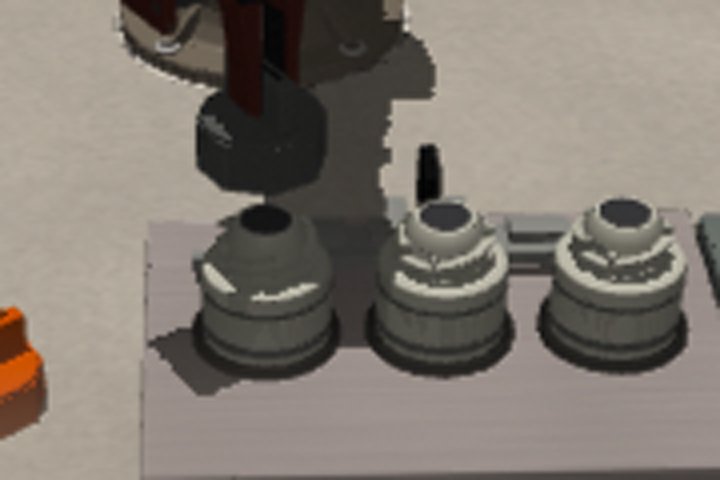

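Emit:
play_rows --plan '[{"slide": [0.0005, 0.001, -0.02], "dr": [0, 0, 0], "hand": 0.0}, {"slide": [0, 0, -0.015], "dr": [0, 0, 0], "hand": 0.0}, {"slide": [0, 0, -0.006], "dr": [0, 0, 0], "hand": 0.0}, {"slide": [0, 0, -0.004], "dr": [0, 0, 0], "hand": 0.0}, {"slide": [0, 0, 0], "dr": [0, 0, 0], "hand": 0.0}]'

```text
time_s: 19.3
ee_pos: [539.2, 18.0, 194.7]
orientation: [[0.0, 0.565, -0.825], [-0.0, -0.825, -0.565], [-1.0, 0.0, 0.0]]
wrist_force: [0.5, 0.6, -0.5]
gripper_width: 14.1
```

Emit:
play_rows --plan '[{"slide": [0, 0, -0.002], "dr": [0, 0, 0], "hand": 0.0}, {"slide": [0, 0, -0.002], "dr": [0, 0, 0], "hand": 0.0}, {"slide": [0, 0, 0], "dr": [0, 0, 0], "hand": 0.0}]'

```text
time_s: 19.68
ee_pos: [539.1, 18.1, 190.6]
orientation: [[-0.0, 0.565, -0.825], [-0.0, -0.825, -0.565], [-1.0, -0.0, 0.0]]
wrist_force: [0.8, 0.2, -1.0]
gripper_width: 13.8
```

```bash
python3 - <<'E'
from h import *
st()
E
```

```text
t 19.68 pos [539.1  18.1 190.6] yaw_jaw -55.6 tilt [-0. -0. -1.] j [-23.  17.  18. 111.  -6.  53. -58.] F [ 0.8  0.2 -1. ] M [-0.04  0.14 -0.  ] w 13.8
```

Emit:
play_rows --plan '[{"slide": [0, -0.001, -0.002], "dr": [0, 0, 0], "hand": 0.0}, {"slide": [0, 0, -0.002], "dr": [0, 0, 0], "hand": 0.0}, {"slide": [0, 0, 0], "dr": [0, 0, 0], "hand": 0.0}]'

```text
time_s: 20.05
ee_pos: [539.3, 16.9, 187.1]
orientation: [[0.0, 0.565, -0.825], [0.0, -0.825, -0.565], [-1.0, 0.0, -0.0]]
wrist_force: [-1.7, -1.0, 3.6]
gripper_width: 14.0
```

Emit:
play_rows --plan '[{"slide": [0, 0, -0.002], "dr": [0, 0, 0], "hand": 0.0}, {"slide": [0, 0, -0.002], "dr": [0, 0, 0], "hand": 0.0}, {"slide": [0, 0, 0], "dr": [0, 0, 0], "hand": 0.0}]'

```text
time_s: 20.42
ee_pos: [540.4, 17.2, 186.3]
orientation: [[0.003, 0.565, -0.825], [0.002, -0.825, -0.565], [-1.0, 0.0, -0.003]]
wrist_force: [-8.6, -1.0, 29.6]
gripper_width: 13.7
```

```bash
python3 - <<'E'
from h import *
st()
E
```

```text
t 20.43 pos [540.4  17.2 186.3] yaw_jaw -55.6 tilt [ 0.003  0.002 -1.   ] j [-23.  17.  18. 111.  -7.  53. -58.] F [-8.6 -1.  29.6] M [0.03 2.59 0.02] w 13.7
```

Emit:
play_rows --plan '[{"slide": [0, 0, 0.003], "dr": [0, 0, 0], "hand": 0.0}, {"slide": [0, 0, 0], "dr": [0, 0, 0], "hand": 0.0}]'

```text
time_s: 20.68
ee_pos: [540.0, 17.2, 186.7]
orientation: [[0.002, 0.565, -0.825], [0.001, -0.825, -0.565], [-1.0, 0.001, -0.002]]
wrist_force: [-1.8, 0.1, 9.7]
gripper_width: 14.0
```

Emit:
play_rows --plan '[{"slide": [0, 0, 0.0005], "dr": [0, 0, 8], "hand": 0.0}, {"slide": [0, 0, 0.0005], "dr": [0, 0, 8], "hand": 0.0}, {"slide": [0, 0, 0], "dr": [0, 0, 0], "hand": 0.0}]'

```text
time_s: 21.05
ee_pos: [541.1, 17.8, 188.4]
orientation: [[0.004, 0.772, -0.636], [0.001, -0.636, -0.772], [-1.0, 0.002, -0.004]]
wrist_force: [0.4, 0.4, 11.9]
gripper_width: 14.1
```

```bash
python3 - <<'E'
from h import *
st()
E
```

```text
t 21.05 pos [541.1  17.8 188.4] yaw_jaw -39.5 tilt [ 0.004  0.001 -1.   ] j [-20.  17.  15. 111.  -5.  53. -43.] F [ 0.4  0.4 11.9] M [0.15 0.34 0.12] w 14.1
```

Emit:
play_rows --plan '[{"slide": [0, 0, 0.0008], "dr": [0, 0, 8], "hand": 0.0}, {"slide": [0, 0, 0.0008], "dr": [0, 0, 8], "hand": 0.0}, {"slide": [0, 0, 0.0008], "dr": [0, 0, 8], "hand": 0.0}, {"slide": [0, 0, 0], "dr": [0, 0, 0], "hand": 0.0}]'

```text
time_s: 21.55
ee_pos: [540.0, 18.1, 189.5]
orientation: [[0.002, 0.963, -0.269], [0.001, -0.269, -0.963], [-1.0, 0.002, -0.002]]
wrist_force: [0.7, 2.2, 4.2]
gripper_width: 13.7
```

Emit:
play_rows --plan '[{"slide": [0, 0, 0.0008], "dr": [0, 0, 8], "hand": 0.0}, {"slide": [0, 0, 0.0008], "dr": [0, 0, 8], "hand": 0.0}, {"slide": [0, 0, 0], "dr": [0, 0, 0], "hand": 0.0}]'

```text
time_s: 21.92
ee_pos: [538.3, 16.6, 189.8]
orientation: [[-0.002, 1.0, 0.003], [-0.001, 0.003, -1.0], [-1.0, -0.002, 0.001]]
wrist_force: [-0.6, -0.4, -0.5]
gripper_width: 13.9
```

```bash
python3 - <<'E'
from h import *
st()
E
```

```text
t 21.93 pos [538.3  16.6 189.8] yaw_jaw 0.2 tilt [-0.002 -0.001 -1.   ] j [-14.  17.   7. 110.  -3.  53.  -6.] F [-0.6 -0.4 -0.5] M [0.   0.11 0.03] w 13.9
```

Emit:
play_rows --plan '[{"slide": [0, 0, -0.002], "dr": [0, 0, 0], "hand": 0.0}, {"slide": [0, 0, -0.002], "dr": [0, 0, 0], "hand": 0.0}, {"slide": [0, 0, 0], "dr": [0, 0, 0], "hand": 0.0}]'

```text
time_s: 22.3
ee_pos: [538.8, 17.2, 186.2]
orientation: [[-0.001, 1.0, 0.007], [-0.0, 0.007, -1.0], [-1.0, -0.001, 0.0]]
wrist_force: [-0.6, 0.0, -0.8]
gripper_width: 14.1
```

Emit:
play_rows --plan '[{"slide": [0, 0, -0.002], "dr": [0, 0, 0], "hand": 0.0}, {"slide": [0, 0, -0.002], "dr": [0, 0, 0], "hand": 0.0}, {"slide": [0, 0, 0], "dr": [0, 0, 0], "hand": 0.0}]'

```text
time_s: 22.68
ee_pos: [538.9, 17.3, 182.4]
orientation: [[-0.001, 1.0, 0.007], [0.0, 0.007, -1.0], [-1.0, -0.001, -0.0]]
wrist_force: [-1.0, 1.6, -2.3]
gripper_width: 14.2
```

```bash
python3 - <<'E'
from h import *
st()
E
```

```text
t 22.68 pos [538.9  17.3 182.4] yaw_jaw 0.4 tilt [-0.001  0.    -1.   ] j [-14.  17.   7. 111.  -3.  52.  -5.] F [-1.   1.6 -2.3] M [ 0.36  0.44 -0.06] w 14.2
```

Emit:
play_rows --plan '[{"slide": [0, 0, -0.0015], "dr": [0, 0, 0], "hand": 0.0}, {"slide": [0, 0, 0], "dr": [0, 0, 0], "hand": 0.0}, {"slide": [0, 0, -0.001], "dr": [0, 0, -8], "hand": 0.0}, {"slide": [0, 0, 0], "dr": [0, 0, -8], "hand": 0.0}, {"slide": [0, 0, 0], "dr": [0, 0, 0], "hand": 0.0}]'

```text
time_s: 23.3
ee_pos: [539.9, 17.3, 181.2]
orientation: [[0.002, 0.963, -0.27], [0.0, -0.27, -0.963], [-1.0, 0.002, -0.001]]
wrist_force: [-2.5, 2.2, 5.6]
gripper_width: 13.9
```

```bash
python3 - <<'E'
from h import *
st()
E
```

```text
t 23.3 pos [539.9  17.3 181.2] yaw_jaw -15.7 tilt [ 0.002  0.    -1.   ] j [-17.  17.  10. 111.  -4.  52. -20.] F [-2.5  2.2  5.6] M [ 0.38  0.9  -0.1 ] w 13.9
```

Emit:
play_rows --plan '[{"slide": [0, 0, -0.0005], "dr": [0, 0, -8], "hand": 0.0}, {"slide": [0, 0, -0.0008], "dr": [0, 0, -8], "hand": 0.0}, {"slide": [0, 0, -0.0008], "dr": [0, 0, -8], "hand": 0.0}, {"slide": [0, 0, 0], "dr": [0, 0, 0], "hand": 0.0}]'

```text
time_s: 23.8
ee_pos: [540.4, 17.3, 179.0]
orientation: [[0.003, 0.77, -0.638], [0.0, -0.638, -0.77], [-1.0, 0.002, -0.002]]
wrist_force: [0.1, 1.9, 4.5]
gripper_width: 13.8
```

Emit:
play_rows --plan '[{"slide": [0, 0, -0.0008], "dr": [0, 0, -8], "hand": 0.0}, {"slide": [0, 0, -0.0008], "dr": [0, 0, -8], "hand": 0.0}, {"slide": [0, 0, -0.0008], "dr": [0, 0, -8], "hand": 0.0}, {"slide": [0, 0, 0], "dr": [0, 0, 0], "hand": 0.0}]'

```text
time_s: 24.3
ee_pos: [540.3, 16.6, 176.5]
orientation: [[0.003, 0.444, -0.896], [-0.0, -0.896, -0.444], [-1.0, 0.002, -0.002]]
wrist_force: [0.6, -0.2, 3.9]
gripper_width: 13.8
```

```bash
python3 - <<'E'
from h import *
st()
E
```

```text
t 24.3 pos [540.3  16.6 176.5] yaw_jaw -63.6 tilt [ 0.003 -0.    -1.   ] j [-24.  18.  19. 111.  -8.  51. -65.] F [ 0.6 -0.2  3.9] M [-0.02  0.24 -0.11] w 13.8
```

Emit:
play_rows --plan '[{"slide": [0, 0, -0.0008], "dr": [0, 0, -8], "hand": 0.0}, {"slide": [0, 0, -0.0008], "dr": [0, 0, -8], "hand": 0.0}, {"slide": [0, 0, -0.0008], "dr": [0, 0, -8], "hand": 0.0}, {"slide": [0, 0, -0.0004], "dr": [0, 0, -6], "hand": 0.0}, {"slide": [0, 0, 0], "dr": [0, 0, 0], "hand": 0.0}]'

```text
time_s: 24.92
ee_pos: [540.3, 17.0, 173.6]
orientation: [[0.002, -0.06, -0.998], [-0.001, -0.998, 0.06], [-1.0, 0.001, -0.002]]
wrist_force: [-0.1, 0.9, 5.4]
gripper_width: 13.9
```

```bash
python3 - <<'E'
from h import *
st()
E
```

```text
t 24.93 pos [540.3  17.  173.6] yaw_jaw -93.5 tilt [ 0.002 -0.001 -1.   ] j [-29.  19.  26. 112. -10.  51. -92.] F [-0.1  0.9  5.4] M [-0.02  0.31  0.57] w 13.9
```

Emit:
play_rows --plan '[{"slide": [0, 0, 0], "dr": [0, 0, -5], "hand": 0.0}, {"slide": [0, 0, 0], "dr": [0, 0, 0], "hand": 0.0}]'

```text
time_s: 25.18
ee_pos: [540.6, 17.0, 173.6]
orientation: [[0.003, -0.146, -0.989], [-0.001, -0.989, 0.146], [-1.0, 0.0, -0.003]]
wrist_force: [2.5, -0.2, 4.9]
gripper_width: 15.4
```

```bash
python3 - <<'E'
from h import *
st()
E
```

```text
t 25.18 pos [540.6  17.  173.6] yaw_jaw -98.4 tilt [ 0.003 -0.001 -1.   ] j [-30.  19.  27. 112. -11.  51. -96.] F [ 2.5 -0.2  4.9] M [-0.05 -0.25  0.86] w 15.4
```

Emit:
play_rows --plan '[{"slide": [0, 0, 0], "dr": [0, 0, 4], "hand": 0.03}, {"slide": [0, 0, 0], "dr": [0, 0, 0], "hand": 0.04}, {"slide": [0, 0, 0.04], "dr": [0, 0, 0], "hand": 0.04}, {"slide": [0, 0, 0.06], "dr": [0, 0, 0], "hand": 0.04}, {"slide": [0, -0.03, 0.02], "dr": [0, 0, 0], "hand": 0.06}]'

```text
time_s: 25.8
ee_pos: [540.8, -11.3, 296.0]
orientation: [[0.005, -0.076, -0.997], [0.002, -0.997, 0.076], [-1.0, -0.002, -0.004]]
wrist_force: [0.7, -1.1, 0.2]
gripper_width: 46.8
```

```bash
python3 - <<'E'
from h import *
st();g=cams.grab_frame('scene');h=cams.grab_frame('top')
save('s9',g)
a=h['image'][110:340,310:460,::-1];cv2.imwrite('pics/topc2.png',cv2.resize(a,None,fx=2.6,fy=2.6,interpolation=cv2.INTER_CUBIC))
E
```

```text
t 25.8 pos [540.8 -11.3 296. ] yaw_jaw -94.4 tilt [ 0.005  0.002 -1.   ] j [-30.  11.  29. 104.  -6.  66. -94.] F [ 0.7 -1.1  0.2] M [-0.06  0.13 -0.01] w 46.8
```

View pics/s9.png

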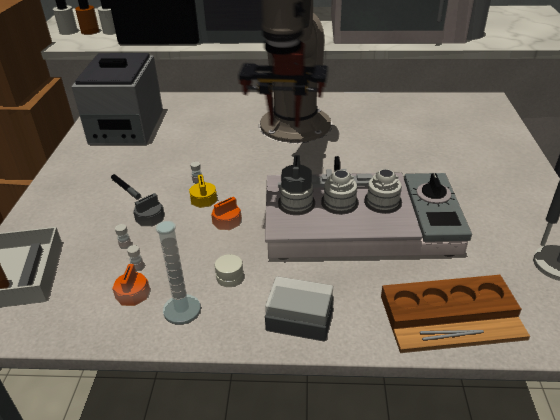

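View pics/topc2.png

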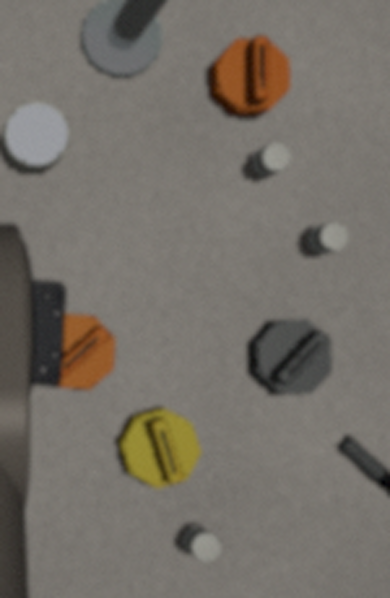

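Emit:
play_rows --plan '[{"slide": [-0.008, -0.055, 0], "dr": [0, 0, -8], "hand": 0.06}, {"slide": [-0.008, -0.055, 0], "dr": [0, 0, -8], "hand": 0.06}, {"slide": [-0.008, -0.055, -0.01], "dr": [0, 0, -8], "hand": 0.06}, {"slide": [-0.008, -0.055, -0.02], "dr": [0, 0, -8], "hand": 0.06}, {"slide": [0, -0.055, -0.02], "dr": [0, 0, -8], "hand": 0.06}]'

```text
time_s: 26.52
ee_pos: [506.4, -288.6, 241.2]
orientation: [[-0.001, -0.705, -0.709], [0.001, -0.709, 0.705], [-1.0, -0.0, 0.001]]
wrist_force: [0.7, 0.2, -0.1]
gripper_width: 59.6
```

Emit:
play_rows --plan '[{"slide": [0, -0.04, -0.05], "dr": [0, 0, 0], "hand": 0.06}, {"slide": [0, 0, 0], "dr": [0, 0, 0], "hand": 0.06}, {"slide": [0, 0, 0], "dr": [0, 0, 0], "hand": 0.06}]'

```text
time_s: 26.9
ee_pos: [507.3, -325.9, 193.5]
orientation: [[-0.001, -0.702, -0.712], [0.001, -0.712, 0.702], [-1.0, 0.0, 0.001]]
wrist_force: [0.1, -0.0, -0.1]
gripper_width: 60.0
```

```bash
python3 - <<'E'
from h import *
st();f=cams.grab_frame('wrist');save('w10',f)
print(proj(f,(502.6,-357.8,63)))
E
```

```text
t 26.9 pos [ 507.3 -325.9  193.5] yaw_jaw -134.6 tilt [-0.001  0.001 -1.   ] j [ -3.  26.  40. 103. -20.  58. -90.] F [ 0.1 -0.  -0.1] M [0.04 0.06 0.03] w 60.0
[303.36095111 185.01279777]
```

View pics/w10.png

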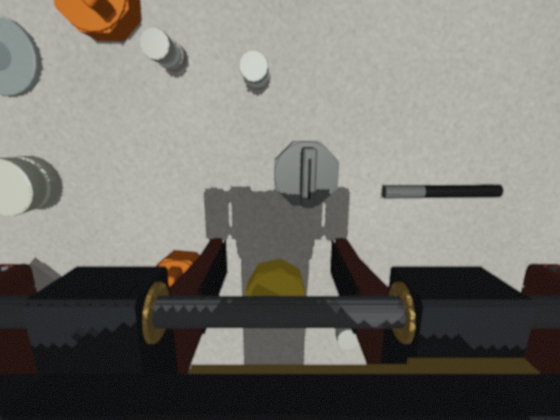

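```bash
python3 - <<'E'
from h import *
f=cams.grab_frame('wrist')
a=f['image'][130:220,260:350,::-1];cv2.imwrite('pics/w10z.png',cv2.resize(a,None,fx=6,fy=6,interpolation=cv2.INTER_CUBIC))
A=atz(f,309.5,149,63);B=atz(f,308.5,198,63);d=A-B
print((A+B)/2,np.linalg.norm(d),np.degrees(np.arctan2(d[1],d[0])),atz(f,306.5,171,33))
g=cams.grab_frame('top')
for m in cams.masks_of(g,'cap0'):print(m['p'],m['point'])
E
```

```text
[ 507.51251629 -368.98715293   63.        ] 48.22907982494011 -44.231809749582816 [ 506.88850737 -368.7488222    33.        ]
0.94 [262.5, 235.7]
0.88 [406.9, 142.4]
0.76 [410.8, 253.6]
0.61 [371.1, 280.9]
0.58 [340.7, 243.3]
0.48 [218.2, 280.8]
```

View pics/w10z.png

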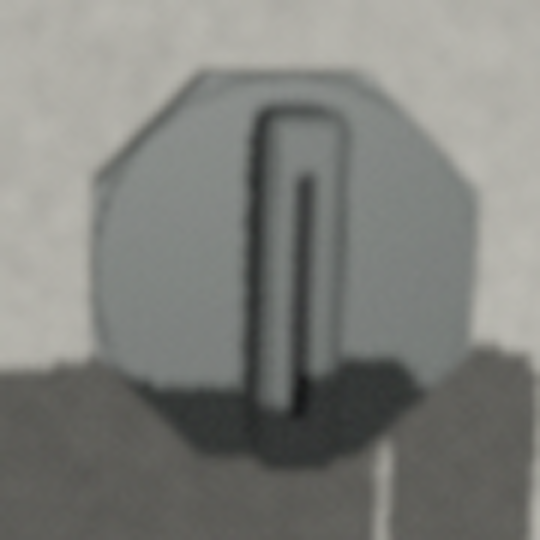

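```bash
python3 - <<'E'
from h import *
f=cams.grab_frame('wrist')
A=atz(f,310,148,63);B=atz(f,308,206,63);d=A-B
print((A+B)/2,np.linalg.norm(d),np.degrees(np.arctan2(d[1],d[0])),atz(f,307,174,33))
g=cams.grab_frame('top')
print(proj(g,(505,-366,63)),proj(g,(502.6,-357.8,63)))
a=g['image'][210:290,380:460,::-1];cv2.imwrite('pics/t10z.png',cv2.resize(a,None,fx=6,fy=6,interpolation=cv2.INTER_CUBIC))
E
```

```text
[ 505.32736966 -366.60623195   63.        ] 57.59277746279078 -44.99385059264804 [ 504.67883066 -367.05646138   33.        ]
[427.16166828 247.05139183] [423.74362149 248.15694265]
```

View pics/t10z.png

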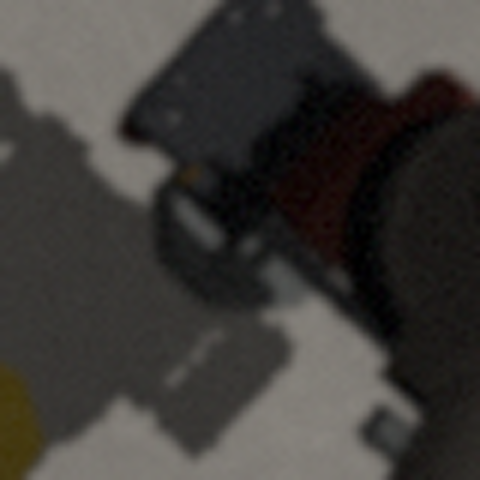

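Emit:
play_rows --plan '[{"slide": [-0.002, -0.039, 0], "dr": [0, 0, 0], "hand": 0.06}, {"slide": [0, 0, -0.06], "dr": [0, 0, 0], "hand": 0.06}, {"slide": [0, 0, -0.05], "dr": [0, 0, 0], "hand": 0.06}, {"slide": [0, 0, 0], "dr": [0, 0, 0], "hand": 0.06}]'

```text
time_s: 27.7
ee_pos: [503.4, -363.8, 81.4]
orientation: [[-0.005, -0.701, -0.713], [0.003, -0.713, 0.701], [-1.0, 0.001, 0.006]]
wrist_force: [0.3, 0.4, -0.3]
gripper_width: 60.2
```

```bash
python3 - <<'E'
from h import *
st();f=cams.grab_frame('wrist');save('w11',f)
print(proj(f,(505,-366,63)),proj(f,(505,-366,33)))
E
```

```text
t 27.7 pos [ 503.4 -363.8   81.4] yaw_jaw -134.5 tilt [-0.005  0.003 -1.   ] j [  5.  36.  35. 105. -27.  48. -81.] F [ 0.3  0.4 -0.3] M [ 0.02  0.13 -0.02] w 60.2
[277.22963245 239.00939655] [277.32304978 225.00640715]
```

View pics/w11.png

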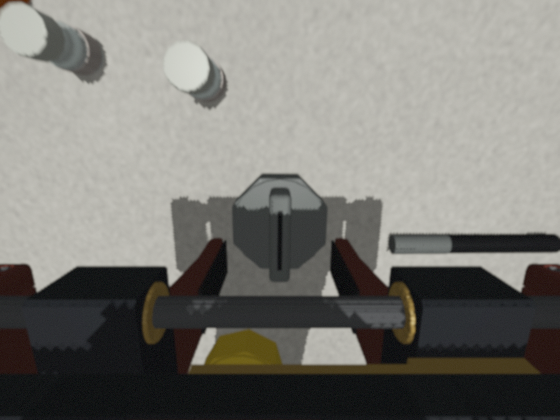

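Emit:
play_rows --plan '[{"slide": [0.0025, -0.003, -0.02], "dr": [0, 0, 0], "hand": 0.06}, {"slide": [0, 0, -0.02], "dr": [0, 0, 0], "hand": 0.05}, {"slide": [0, 0, -0.002], "dr": [0, 0, 0], "hand": 0.03}, {"slide": [0, 0, 0], "dr": [0, 0, 0], "hand": 0.0}, {"slide": [0, 0, 0], "dr": [0, 0, 0], "hand": 0.0}]'

```text
time_s: 28.38
ee_pos: [508.0, -369.2, 42.6]
orientation: [[0.001, -0.702, -0.712], [-0.001, -0.712, 0.702], [-1.0, -0.0, -0.001]]
wrist_force: [-0.1, -0.9, 0.7]
gripper_width: 23.7
```

Emit:
play_rows --plan '[{"slide": [0, 0, 0], "dr": [0, 0, 0], "hand": 0.0}, {"slide": [0, 0, 0], "dr": [0, 0, 0], "hand": 0.0}, {"slide": [0, 0, 0], "dr": [0, 0, 0], "hand": 0.0}]'

```text
time_s: 28.75
ee_pos: [507.9, -369.1, 42.6]
orientation: [[0.001, -0.702, -0.712], [-0.0, -0.712, 0.702], [-1.0, -0.0, -0.001]]
wrist_force: [-0.7, 0.2, 5.1]
gripper_width: 13.9
```

```bash
python3 - <<'E'
from h import *
st()
E
```

```text
t 28.75 pos [ 507.9 -369.1   42.6] yaw_jaw -134.6 tilt [ 0.001 -0.    -1.   ] j [  7.  39.  33. 105. -29.  44. -79.] F [-0.7  0.2  5.1] M [0.18 0.26 0.05] w 13.9
```

Emit:
play_rows --plan '[{"slide": [0, 0, 0.04], "dr": [0, 0, 0], "hand": 0.0}, {"slide": [0, 0, 0.06], "dr": [0, 0, 0], "hand": 0.0}, {"slide": [0, 0, 0.06], "dr": [0, 0, 0], "hand": 0.0}, {"slide": [0, 0.01, 0.06], "dr": [0, 0, 0], "hand": 0.0}, {"slide": [0, 0.05, 0.002], "dr": [0, 0, 8], "hand": 0.0}]'

```text
time_s: 29.38
ee_pos: [508.5, -313.2, 268.9]
orientation: [[0.007, -0.598, -0.801], [-0.006, -0.801, 0.598], [-1.0, 0.0, -0.009]]
wrist_force: [0.8, 0.4, -2.6]
gripper_width: 13.8
```

Emit:
play_rows --plan '[{"slide": [0, 0.055, 0], "dr": [0, 0, 8], "hand": 0.0}, {"slide": [0, 0.055, 0], "dr": [0, 0, 8], "hand": 0.0}, {"slide": [0.005, 0.055, 0], "dr": [0, 0, 8], "hand": 0.0}, {"slide": [0.005, 0.055, 0], "dr": [0, 0, 8], "hand": 0.0}, {"slide": [0.005, 0.055, 0], "dr": [0, 0, 8], "hand": 0.0}]'

```text
time_s: 30.0
ee_pos: [522.2, -32.2, 264.0]
orientation: [[-0.0, 0.064, -0.998], [0.0, -0.998, -0.064], [-1.0, -0.0, -0.0]]
wrist_force: [1.5, 0.5, -1.0]
gripper_width: 13.8
```

Emit:
play_rows --plan '[{"slide": [0.005, 0.055, 0], "dr": [0, 0, 8], "hand": 0.0}, {"slide": [0.004, 0.055, 0], "dr": [0, 0, 0], "hand": 0.0}, {"slide": [0, 0.03, 0], "dr": [0, 0, 0], "hand": 0.0}, {"slide": [0, 0, 0], "dr": [0, 0, 0], "hand": 0.0}]'

```text
time_s: 30.5
ee_pos: [531.0, 108.9, 263.5]
orientation: [[-0.001, 0.203, -0.979], [0.0, -0.979, -0.203], [-1.0, -0.0, 0.001]]
wrist_force: [-1.5, -0.3, -0.7]
gripper_width: 13.7
```

```bash
python3 - <<'E'
from h import *
st()
E
```

```text
t 30.5 pos [531.  108.9 263.5] yaw_jaw -78.3 tilt [-0.001  0.    -1.   ] j [-37.  13.  22. 106.  -5.  62. -91.] F [-1.5 -0.3 -0.7] M [-0.02  0.16  0.02] w 13.7
```

Emit:
play_rows --plan '[{"slide": [0.0044, 0.0131, -0.02], "dr": [0, 0, 0], "hand": 0.0}, {"slide": [0, 0, 0], "dr": [0, 0, 0], "hand": 0.0}, {"slide": [0, 0, 0], "dr": [0, 0, 0], "hand": 0.0}]'

```text
time_s: 30.88
ee_pos: [536.2, 117.6, 244.4]
orientation: [[0.0, 0.196, -0.981], [-0.001, -0.981, -0.196], [-1.0, 0.001, 0.0]]
wrist_force: [-0.2, 0.3, -0.6]
gripper_width: 14.2
```

```bash
python3 - <<'E'
from h import *
st();g=cams.grab_frame('scene')
a=g['image'][120:240,230:410,::-1];cv2.imwrite('pics/s12.png',cv2.resize(a,None,fx=4,fy=4,interpolation=cv2.INTER_CUBIC))
f=cams.grab_frame('wrist');save('w12',f)
E
```

```text
t 30.88 pos [536.2 117.6 244.4] yaw_jaw -78.7 tilt [ 0.    -0.001 -1.   ] j [-37.  15.  22. 106.  -6.  60. -91.] F [-0.2  0.3 -0.6] M [-0.03  0.1   0.02] w 14.2
```

View pics/s12.png

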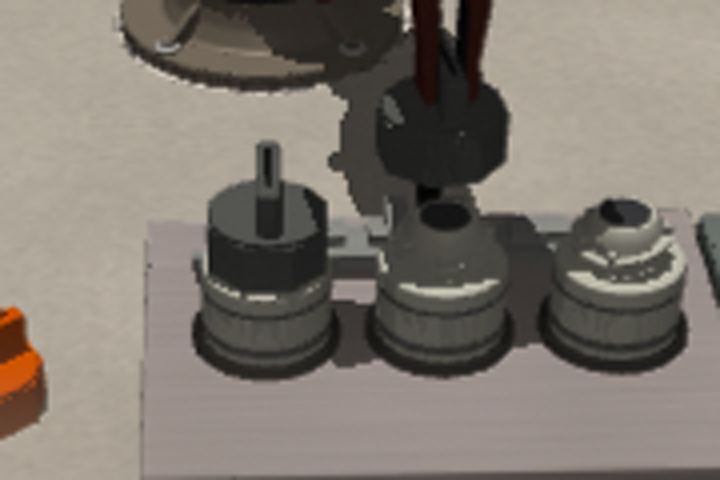

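View pics/w12.png

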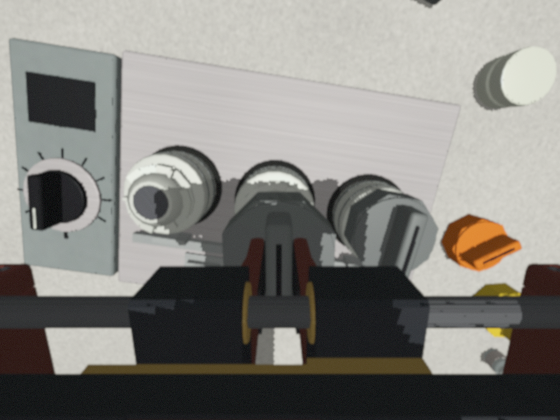

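Emit:
play_rows --plan '[{"slide": [-0.0005, 0.004, -0.02], "dr": [0, 0, 0], "hand": 0.0}, {"slide": [0, 0, -0.02], "dr": [0, 0, 0], "hand": 0.0}, {"slide": [0, 0, -0.004], "dr": [0, 0, 0], "hand": 0.0}, {"slide": [0, 0, 0], "dr": [0, 0, 0], "hand": 0.0}]'

```text
time_s: 31.48
ee_pos: [535.9, 122.8, 200.7]
orientation: [[0.001, 0.197, -0.98], [0.0, -0.98, -0.197], [-1.0, 0.0, -0.001]]
wrist_force: [-0.5, 0.7, -0.6]
gripper_width: 13.9
```

```bash
python3 - <<'E'
from h import *
st()
E
```

```text
t 31.48 pos [535.9 122.8 200.7] yaw_jaw -78.6 tilt [ 0.001  0.    -1.   ] j [-37.  17.  21. 109.  -8.  55. -91.] F [-0.5  0.7 -0.6] M [-0.03  0.13  0.03] w 13.9
```

Origin is at 158; contact expected between TCP 185 and 194.

Emit:
play_rows --plan '[{"slide": [0, -0.0008, -0.003], "dr": [0, 0, 0], "hand": 0.0}, {"slide": [0, 0, -0.003], "dr": [0, 0, 0], "hand": 0.0}, {"slide": [0, 0, 0], "dr": [0, 0, 0], "hand": 0.0}]'

```text
time_s: 31.85
ee_pos: [535.5, 122.4, 194.0]
orientation: [[-0.0, 0.198, -0.98], [-0.0, -0.98, -0.198], [-1.0, -0.0, 0.0]]
wrist_force: [-0.1, 0.1, -0.8]
gripper_width: 13.9
```

Emit:
play_rows --plan '[{"slide": [0, 0, -0.002], "dr": [0, 0, 0], "hand": 0.0}, {"slide": [0, 0, -0.002], "dr": [0, 0, 0], "hand": 0.0}, {"slide": [0, 0, 0], "dr": [0, 0, 0], "hand": 0.0}]'

```text
time_s: 32.22
ee_pos: [536.4, 122.7, 190.3]
orientation: [[0.002, 0.198, -0.98], [0.0, -0.98, -0.198], [-1.0, -0.0, -0.002]]
wrist_force: [3.0, 1.3, -1.5]
gripper_width: 13.5
```

```bash
python3 - <<'E'
from h import *
st()
E
```

```text
t 32.23 pos [536.4 122.7 190.3] yaw_jaw -78.6 tilt [ 0.002  0.    -1.   ] j [-37.  18.  21. 110.  -8.  54. -90.] F [ 3.   1.3 -1.5] M [ 0.31 -0.72  0.11] w 13.5
```

Emit:
play_rows --plan '[{"slide": [0.001, 0.0003, -0.002], "dr": [0, 0, 0], "hand": 0.0}, {"slide": [0, 0, 0], "dr": [0, 0, 0], "hand": 0.0}]'

```text
time_s: 32.48
ee_pos: [536.2, 122.5, 187.6]
orientation: [[-0.001, 0.198, -0.98], [-0.0, -0.98, -0.198], [-1.0, 0.0, 0.001]]
wrist_force: [2.5, 0.8, -2.7]
gripper_width: 13.9
```

Emit:
play_rows --plan '[{"slide": [0, 0, -0.002], "dr": [0, 0, 0], "hand": 0.0}, {"slide": [0, 0, 0], "dr": [0, 0, 0], "hand": 0.0}]'

```text
time_s: 32.72
ee_pos: [535.8, 122.5, 185.6]
orientation: [[-0.002, 0.198, -0.98], [-0.0, -0.98, -0.198], [-1.0, 0.0, 0.002]]
wrist_force: [-0.5, -0.5, -1.1]
gripper_width: 13.5
```

```bash
python3 - <<'E'
from h import *
st()
E
```

```text
t 32.73 pos [535.8 122.5 185.6] yaw_jaw -78.6 tilt [-0.002 -0.    -1.   ] j [-36.  19.  21. 110.  -8.  53. -90.] F [-0.5 -0.5 -1.1] M [-0.03  0.15 -0.04] w 13.5
```

Emit:
play_rows --plan '[{"slide": [0, 0, -0.0015], "dr": [0, 0, 0], "hand": 0.0}, {"slide": [0, 0, 0], "dr": [0, 0, 0], "hand": 0.0}]'

```text
time_s: 32.98
ee_pos: [536.3, 122.6, 184.4]
orientation: [[-0.001, 0.198, -0.98], [-0.0, -0.98, -0.198], [-1.0, 0.0, 0.001]]
wrist_force: [0.3, 1.0, -0.9]
gripper_width: 14.0
```

Emit:
play_rows --plan '[{"slide": [0, 0, -0.001], "dr": [0, 0, 0], "hand": 0.0}, {"slide": [0, 0, 0], "dr": [0, 0, 0], "hand": 0.0}]'

```text
time_s: 33.22
ee_pos: [536.6, 122.7, 183.9]
orientation: [[0.0, 0.198, -0.98], [0.0, -0.98, -0.198], [-1.0, -0.0, -0.0]]
wrist_force: [-1.6, -0.5, 2.8]
gripper_width: 13.5
```

```bash
python3 - <<'E'
from h import *
st()
E
```

```text
t 33.23 pos [536.6 122.7 183.9] yaw_jaw -78.6 tilt [ 0.  0. -1.] j [-36.  19.  21. 110.  -8.  53. -90.] F [-1.6 -0.5  2.8] M [-0.09  0.48 -0.03] w 13.5
```

Emit:
play_rows --plan '[{"slide": [0, 0, 0], "dr": [0, 0, -6], "hand": 0.0}, {"slide": [0, 0, 0], "dr": [0, 0, -6], "hand": 0.0}, {"slide": [0, 0, 0], "dr": [0, 0, 0], "hand": 0.0}]'

```text
time_s: 33.6
ee_pos: [536.8, 122.7, 183.6]
orientation: [[0.001, -0.009, -1.0], [-0.0, -1.0, 0.009], [-1.0, 0.0, -0.001]]
wrist_force: [0.0, -0.9, 0.4]
gripper_width: 13.5
```

```bash
python3 - <<'E'
from h import *
st()
E
```

```text
t 33.6 pos [536.8 122.7 183.6] yaw_jaw -90.5 tilt [ 0.001 -0.    -1.   ] j [ -38.   19.   24.  110.   -9.   53. -101.] F [ 0.  -0.9  0.4] M [-0.02 -0.06 -0.  ] w 13.5
```

Emit:
play_rows --plan '[{"slide": [0, 0, -0.0007], "dr": [0, 0, -6], "hand": 0.0}, {"slide": [0, 0, -0.0006], "dr": [0, 0, -6], "hand": 0.0}, {"slide": [0, 0, 0], "dr": [0, 0, 0], "hand": 0.0}]'

```text
time_s: 33.98
ee_pos: [536.9, 122.4, 182.3]
orientation: [[0.001, -0.215, -0.977], [-0.001, -0.977, 0.215], [-1.0, 0.0, -0.001]]
wrist_force: [0.4, -1.2, -0.6]
gripper_width: 13.7
```

```bash
python3 - <<'E'
from h import *
st()
E
```

```text
t 33.98 pos [536.9 122.4 182.3] yaw_jaw -102.4 tilt [ 0.001 -0.001 -1.   ] j [ -40.   19.   26.  110.  -10.   53. -112.] F [ 0.4 -1.2 -0.6] M [-0.26 -0.08 -0.  ] w 13.7
```

Emit:
play_rows --plan '[{"slide": [0, 0, -0.001], "dr": [0, 0, -8], "hand": 0.0}, {"slide": [0, 0, -0.0009], "dr": [0, 0, -8], "hand": 0.0}, {"slide": [0, 0, -0.0008], "dr": [0, 0, -8], "hand": 0.0}, {"slide": [0, 0, 0], "dr": [0, 0, 0], "hand": 0.0}]'

```text
time_s: 34.48
ee_pos: [536.9, 121.2, 179.6]
orientation: [[0.001, -0.593, -0.805], [-0.002, -0.805, 0.593], [-1.0, 0.001, -0.002]]
wrist_force: [0.9, -4.3, 0.5]
gripper_width: 13.9
```

```bash
python3 - <<'E'
from h import *
st()
E
```

```text
t 34.48 pos [536.9 121.2 179.6] yaw_jaw -126.4 tilt [ 0.001 -0.002 -1.   ] j [ -44.   20.   31.  111.  -13.   53. -133.] F [ 0.9 -4.3  0.5] M [-1.41 -0.21 -0.05] w 13.9
```

Emit:
play_rows --plan '[{"slide": [0, -0.001, -0.0008], "dr": [0, 0, -8], "hand": 0.0}, {"slide": [0, -0.0005, -0.0009], "dr": [0, 0, -8], "hand": 0.0}, {"slide": [0, 0, -0.0008], "dr": [0, 0, -8], "hand": 0.0}, {"slide": [0, 0, 0], "dr": [0, 0, 0], "hand": 0.0}]'

```text
time_s: 34.98
ee_pos: [536.1, 119.6, 177.0]
orientation: [[-0.001, -0.87, -0.494], [-0.002, -0.494, 0.87], [-1.0, 0.002, -0.001]]
wrist_force: [-1.3, -5.0, 2.5]
gripper_width: 13.5
```

```bash
python3 - <<'E'
from h import *
st()
E
```

```text
t 34.98 pos [536.1 119.6 177. ] yaw_jaw -150.4 tilt [-0.001 -0.002 -1.   ] j [ -48.   21.   37.  111.  -16.   53. -154.] F [-1.3 -5.   2.5] M [-1.44  0.39 -0.08] w 13.5
```

Emit:
play_rows --plan '[{"slide": [0, -0.0005, -0.0008], "dr": [0, 0, -6], "hand": 0.0}, {"slide": [0, 0, -0.0004], "dr": [0, 0, -5], "hand": 0.0}, {"slide": [0, 0, 0], "dr": [0, 0, 0], "hand": 0.0}]'

```text
time_s: 35.35
ee_pos: [535.8, 119.0, 176.3]
orientation: [[-0.002, -0.947, -0.321], [-0.002, -0.321, 0.947], [-1.0, 0.003, -0.001]]
wrist_force: [-4.6, -7.3, 8.9]
gripper_width: 14.4
```

```bash
python3 - <<'E'
from h import *
st()
E
```

```text
t 35.35 pos [535.8 119.  176.3] yaw_jaw -161.2 tilt [-0.002 -0.002 -1.   ] j [ -50.   22.   39.  111.  -17.   53. -163.] F [-4.6 -7.3  8.9] M [-1.49  1.    0.79] w 14.4
```

Emit:
play_rows --plan '[{"slide": [0, 0, 0.0005], "dr": [0, 0, 3], "hand": 0.03}, {"slide": [0, 0, 0], "dr": [0, 0, 0], "hand": 0.04}, {"slide": [0, 0, 0.04], "dr": [0, 0, 0], "hand": 0.04}, {"slide": [0, 0, 0.06], "dr": [0, 0, 0], "hand": 0.04}, {"slide": [-0.03, -0.03, 0.04], "dr": [0, 0, 0], "hand": 0.06}]'

```text
time_s: 35.98
ee_pos: [508.0, 93.0, 318.9]
orientation: [[0.003, -0.929, -0.371], [0.0, -0.371, 0.929], [-1.0, -0.003, -0.001]]
wrist_force: [-0.1, 1.4, 0.7]
gripper_width: 46.8
```

Emit:
play_rows --plan '[{"slide": [-0.05, -0.03, 0.01], "dr": [0, 0, 8], "hand": 0.06}, {"slide": [-0.02, -0.05, 0.01], "dr": [0, 0, 8], "hand": 0.06}, {"slide": [0, -0.05, 0], "dr": [0, 0, 8], "hand": 0.06}, {"slide": [0, -0.05, 0], "dr": [0, 0, 8], "hand": 0.06}, {"slide": [0, -0.03, 0], "dr": [0, 0, 0], "hand": 0.06}]'

```text
time_s: 36.6
ee_pos: [436.0, -121.4, 336.5]
orientation: [[0.001, -0.595, -0.804], [0.002, -0.804, 0.595], [-1.0, -0.002, 0.001]]
wrist_force: [-0.0, 1.0, -0.4]
gripper_width: 60.2
```

```bash
python3 - <<'E'
from h import *
st();g=cams.grab_frame('scene');h=cams.grab_frame('top')
save('s13',g);save('t13',h)
a=g['image'][110:240,230:480,::-1];cv2.imwrite('pics/s13z.png',cv2.resize(a,None,fx=3.2,fy=3.2,interpolation=cv2.INTER_CUBIC))
# bar ends tops expected at z=197
for n,X in (('m0',(540,17,197)),('m1',(534.4,121.8,197))):print(n,proj(g,X),proj(h,X),proj(g,(X[0],X[1],200)))
E
```

```text
t 36.6 pos [ 436.  -121.4  336.5] yaw_jaw -126.5 tilt [ 0.001  0.002 -1.   ] j [ -56.   -7.   61.  112.    6.   71. -124.] F [-0.   1.  -0.4] M [ 0.05  0.13 -0.  ] w 60.2
m0 [296.32287836 160.99991773] [263.42300377 236.35561751] [296.31695436 159.8895466 ]
m1 [342.06048278 159.992405  ] [213.59373534 240.34202819] [342.12288112 158.88019162]
```

View pics/s13z.png

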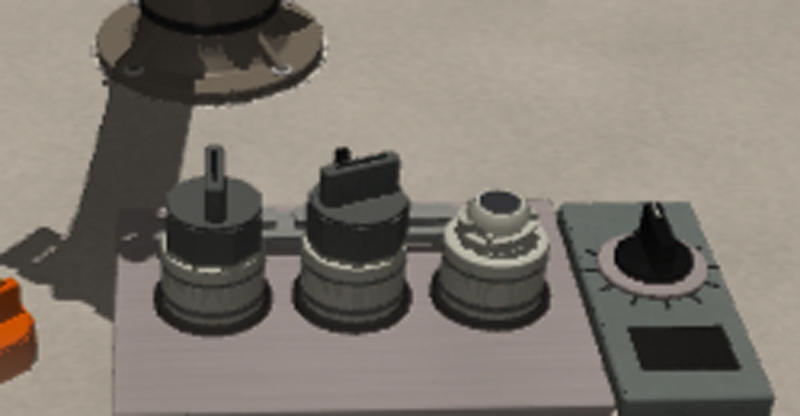

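View pics/t13.png

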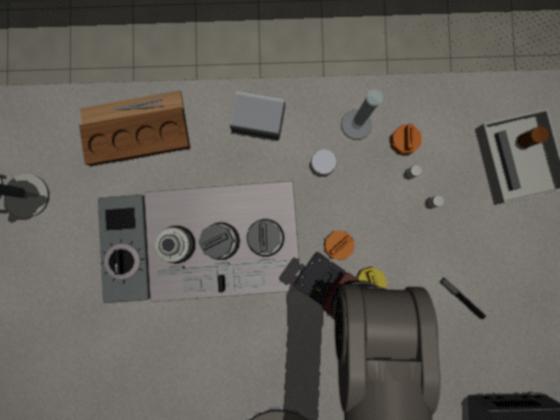

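```bash
python3 - <<'E'
from h import *
g=cams.grab_frame('scene');h=cams.grab_frame('top')
for z in (139,151):
    p=proj(g,(439,117,z));print(z,p,(p-[230,110])*3.2,proj(h,(439,117,z)))
a=h['image'][220:310,90:310,::-1];cv2.imwrite('pics/t14z.png',cv2.resize(a,None,fx=3.6,fy=3.6,interpolation=cv2.INTER_CUBIC))
a=g['image'][120:230,260:400,::-1];cv2.imwrite('pics/s14z.png',cv2.resize(a,None,fx=5.5,fy=5.4,interpolation=cv2.INTER_CUBIC))
E
```

```text
139 [337.36909799 159.210752  ] [343.58111356 157.47440641] [220.22503665 283.41105124]
151 [337.57313787 155.1094114 ] [344.23404118 144.35011648] [219.53002105 283.94358162]
```

View pics/t14z.png

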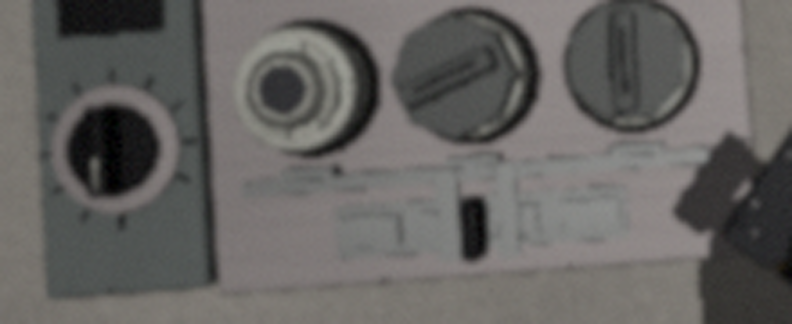

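View pics/s14z.png

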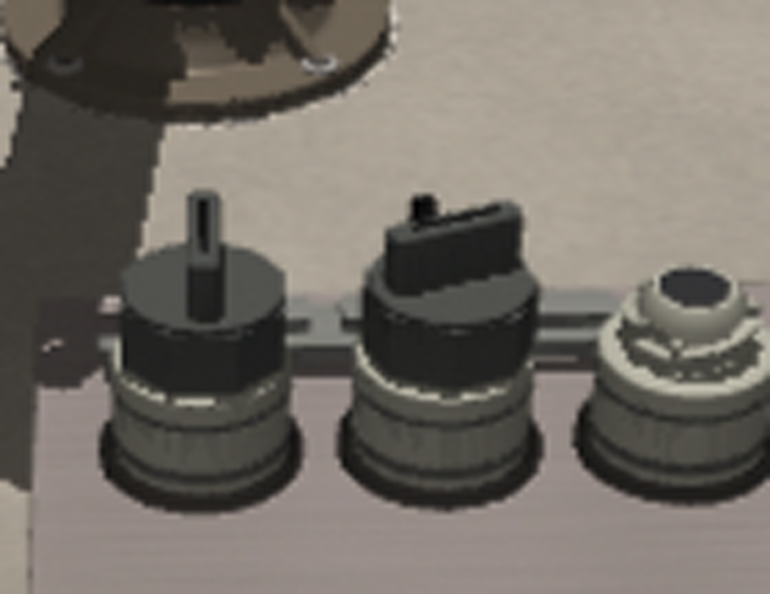

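```bash
python3 - <<'E'
from h import *
g=cams.grab_frame('scene')
print(proj(g,(422,73,139)),proj(g,(420,117,139)),proj(g,(420,117,151)))
a=cv2.imread('pics/scene0.png')
for im,u in ((a,318),(a,319),(g['image'],337),(g['image'],336)):
    print(im[150:166,u].sum(1))
E
```

```text
[319.67086086 155.49979648] [337.09402602 155.18902229] [337.2943008  151.11139071]
[474 485 479 474 481 463 338  45  41  41  44  40  42  41  44  18]
[479 484 483 480 477 459 338  43  44  46  38  40  39  47  54  18]
[488 490 491 483 474 451 126  44  41  54 108  80 194 215 120 103]
[486 486 483 484 481 462 220  40  40  44  63  72 152 221 149 105]
```

```bash
python3 - <<'E'
from h import *
print(arm.close_job());st()
E
```

```text
the job is handed in; nothing more can be done
None
the job is handed in; nothing more can be done
```

The job is done and handed in at about 37 s of the 210 s allowed. No verdict was reported, so what follows rests on my own checks.

- **Timer:** I turned the knob back about 185° until the wrist felt the zero stop. The bar now points at the bold zero mark.
- **Keeper:** I lifted the tab about 17 mm, shifted the keeper 43 to 45 mm and lowered the tab into the second notch. In the scene camera its top edge sits within about half a pixel (roughly 1 mm) of where it was at the start, when it was down.
- **Caps:** only two grey caps were present. Both ended at a firm torque stop with the underside about 26 mm below the mouth, and the pictures show both upright.
    - **Pot at y = -105:** this cap climbed about 3 mm as it was turned backward, dropped into the thread, and took about 95° forward to come home.
    - **Middle pot:** this cap was about 18 mm below the mouth, the post-drop height, as soon as it was set down. I skipped the backward turn; it went straight forward about 80° to the stop.

**Disagreements:** the top camera placed the second cap about 9 mm from where the wrist camera did; I used the wrist view and the grasp held. The shaker's box corners were also up to 4 pixels off my fit, but the pots, knob and tab matched it to 1 to 2 mm. At hand-in the arm was clear of everything.

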